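Hang a repaired control unit on the soak-test hook behind its drop flap

ROBOT

A 6-joint arm with a two-finger parallel gripper is mounted at the origin on the work surface. World frame = base frame: x ahead of the robot, y to its left, z up, the work surface at z = 0. Lengths are in mm, angles in rad, forces in N, time in s.
With the tool pointing down it reaches from about 200 to 875 mm from the base axis. Payload 3.4 kg.
Tool frame: the origin (TCP) lies between the finger pads; the fingertips stand 11 mm ahead of it and the grasp point (between the pads) lies 8 mm behind it; x points along the fingers, z is the direction in which the jaws open and shut, and the axes are right-handed (so a half turn about x gives the same grasp; the last joint's range is limited). The gripper opens to 94 mm and grips with 3 to 60 N. Pads are 16 mm wide; open, the fingers measure 119 mm over their backs; the gripper's body (75 mm by 177 mm) begins 78 mm behind the grasp point.
Start: joints at [1.167, 0.276, 1.505, -0, 1.361, -0.121], TCP at [160.468, 552.191, 216.493] pointing down, gripper open.
Joint ranges: [-2.89, 2.89], [-0.75, 2.08], [0.22, 2.7], [-1.18, 4.32], [0.11, 2.71], [-2.7, 2.7]. Speed limits (rad/s): [2.57, 2.57, 3.14, 3.14, 3.14, 3.14].

INTERFACE

Orientations are given as a unit quaternion [x, y, z, w].
In Python, from rig import r, viewer gives the robot as it stands. The module is installed in compiled form; this text tells all that it offers.
- The arm moves only by the tool step_arm, never from a script. Its arguments are lists of equal length, an entry for each row: "translation": the shift along the tool's x, y, z in m, a list of three; "rot": the turn, a rotation vector about the tool's x, y, z in degrees, a list of three. A call has 1 to 20 rows; each row shifts and turns the pose as measured when the row begins, along the tool's axes as they then stand; what a row does not reach is not made up. A row lasts 1/8 s, in which the tool goes at most 62.5 mm and 10.7 degrees, less where a joint would pass 70% of its speed; a pose out of reach is approached as far as the arm can. A call is refused whole if a number of a shift passes 0.0625 or a number of a turn 10.7, either way. A call with a gripper value outside its range is refused whole. "grip" is the closure, from 0 (fully open) to 1 (shut), set as the call begins (left out, the last holds). The fingers move at their own pace and stop on an object; "newtons" is the grip in N (left out, the last holds). Time passes only in rows, so rows that do not move let the fingers close. It gives the time, the measured TCP pose, the force and the opening at its end, in the units of the state.
- r.get_obs(): the state, without advancing time (a new reading comes with each control period).
- viewer.grab_frame(name): name is "side" or "top" or "wrist"; returns a dict with "pixels" (420x560x3 uint8, blue, green, red), "vertical_fov" (degrees; the focal length in pixels is half the picture's height over the tangent of half this angle, whatever the lens; pixels are square), "cx", "cy" (the principal point, pixels), "k1" (the pictures are not rectified: a ray, as slopes to the right and down, at radius r is drawn at 1 + k1 r^2 times it, then the intrinsics apply), "R" (3x3) and "t" (3): a world point X has camera coordinates R X + t. Camera axes: x right, y down, z forward; pixel columns grow to the right and rows downward; lengths in mm; the calibration is good to about 2 mm. A picture is of the moment at which its call begins. There is no depth.
- r.job_done(): hands the job in, once; it reports no verdict.
The state is a dict: "t": time; "joint_pos": joint angles; "qvel": joint speeds; "joint_efforts": joint torques, N m; "tcp_pos": TCP position; "eef_rot": TCP orientation; "force": force on the tool from outside, world axes, zero at the start; "wrist_torque": the same for the moment, N m; "gripper_width": opening from 0.0 (shut) to 1.0 (fully open).
Only numpy, scipy, OpenCV 4.12 (cv2) and the standard library are available. Lean on these libraries where they do the work, as an engineer would, in place of code of your own. Each camera call takes 0.05 s, during which the arm holds its last target.

TASK

Take the control unit that has the round-bar eye on top out of the job rack and hang it by that eye on the peg of the test stand: slide the eye gently in along the peg so that it lifts the little drop flap, and push on until the flap has fallen shut behind it. While still holding the unit, draw it lightly back against the flap to make sure it is caught, then let it hang free. Do not force the hook, and leave the other things on the bench as they are.

Things in the scene. Friction and masses are not known exactly. Their poses are not given: they have to be found in the camera images.
- unit_mid (a point): Centre of the control unit to hang: a flat finned aluminium box 176 mm long (x), 28 mm thick (y), 85 mm high (z), about 0.3 kg, on its long edge in a slot of the job rack; the point is half-way up the box. A black connector 18 mm long sticks out of the +x end. A bracket (78 mm long, 3 mm thick) on the middle of its top carries the round-bar eye.
- unit_grip (a point): Good place to grip the unit from above, across its 28 mm thickness: 64 mm from its middle towards its -x end (the end near the robot), 15 mm below the box's top face. Beside the bracket, so the gripper stays clear of eye and hook; tilting the gripper back towards the -x end clears more. Axes as the unit.
- unit_eye (a point): Eye of the unit: upside-down U of 8 mm round steel bar on the middle of the top, in the unit's x-z plane: a peg passes it along y. Opening 30 mm wide, a 15 mm half circle over straight legs; inner crown 46 mm, outer top 54 mm above the box's top face. The point is the half circle's centre, 31 mm above the top face, 73.5 mm above unit_mid, 46 mm above unit_grip. Axes as the unit.
- stand: Test stand, fixed: steel foot plate 130 x 200 x 10 mm, upright 30 x 30 mm, 274 mm high. Origin at the foot of the upright's axis, on the bench. A carrier clamped on the upright holds a level round steel peg, 12 mm thick, along the stand's +y, and over it an arm with the drop flap. The hook is light: over 15 N between unit and stand (the unit's weight included) at any time bends it.
- peg_nose (a point): Tip of the peg's round nose, 137 mm from the stand's origin along the stand's y (peg from 23 to 137 mm), at the NOMINAL axis height, 170 mm above the bench. The carrier was clamped by eye: the real peg, arm and flap lie anywhere up to 12 mm higher or lower than nominal; that is in no reading and must be felt or seen. Axes as the stand.
- flap_line (a point): Point on the nominal peg axis (see peg_nose for its height error) under the flap's pin, 80 mm from the stand's origin. The pin is 20 mm above the peg's top, between two ears; a fixed stop plate 28 mm wide in front of the flap (82 to 85 mm from the origin) ends 10.5 mm above the peg's top: the eye's 8 mm bar must run on the peg, or at most 2 mm above it, to pass under. Axes as the stand.
- keeper (a joint): Drop flap, 20 mm wide, 3 thick, 18 long, hanging from its pin to 2 mm above the peg. 0 = hanging down, shut against the stop plate: it cannot swing outward. The eye, pushed in, swings it freely inward and up (stop 1.15 rad). It falls shut once the bar's middle is 64 mm or less from the stand's origin (room down to 35 mm). Drawn back, the bar meets the shut flap with its middle at 74.5 mm.
- rack: Job rack, fixed: black plate 190 x 225 x 6 mm with two slots along its x axis, 58 mm either side of its middle along y, each between two rails whose tops are 20 mm above the bench and 32 mm apart. Origin at the centre of its underside. The unit to hang stands in one slot, the other control unit in the other; which is which varies.
- spare_unit: The other control unit, to be left alone: 140 x 30 x 94 mm with two connectors and no eye, standing in the other slot. Origin at the centre of its underside.
- valve_block: Brake valve block with motor, 100 x 85 x 115 mm, right of the stand. Origin at the centre of its underside. To be left alone.
- flux_bottle: Small bottle, 38 mm across, 95 mm high, right of the stand. Origin at the centre of its underside. To be left alone.
- screwdriver: Screwdriver, 170 mm long, lying between the rack and the stand. Origin under its middle. To be left alone.
- solder_reel: Metal reel, 60 mm across, 44 mm high, left of the rack. Origin at the centre of its underside. To be left alone.
- brush_pot: Pot of brushes, 68 mm across, 165 mm high, left of the rack. Origin at the centre of its underside. To be left alone.
Mind the look-alikes: they are no part of the job. What is shaped like the part that bears unit_mid but red or yellow is not meant.

How it is judged:
By the outcome, as a careful person would: the job done as asked, in the order asked, and still so for the second after the job is handed in, with the robot touching nothing.
It also fails if it takes over 56 s, if anything falls off the work surface, if the arm or the gripper's body presses on something with over 40 N, if the wrist force passes 120 N, or if a joint passes its speed limit or range.

## Working session

There is one attempt and no reset: what is moved stays moved. The work goes in short steps, Python scripts to look and compute and a tool call to move; the robot and the scene stay as the last step left them, time stands still between calls to the robot, and variables do not carry over. Pictures are saved under pics/ and viewed, and the job is handed in when it is done.

Besides the shell and the picture viewer there is one more tool, called after "Emit:" in YAML: its name, and indented under it one key for each argument. step_arm: Moves the arm, as the interface text tells. Its arguments: {"type":"object","properties":{"translation":{"type":"array","items":{"type":"array","items":{"type":"number"}}},"rot":{"type":"array","items":{"type":"array","items":{"type":"number"}}},"grip":{"type":"number"},"newtons":{"type":"number"}},"required":["translation","rot"]}

```bash
mkdir -p pics; python3 - <<'E'
from rig import r, viewer
import cv2
o=r.get_obs(); print(o)
for n in ("side","top","wrist"):
    f=viewer.grab_frame(n); cv2.imwrite(f"pics/{n}0.png",f["pixels"])
    print(n,{k:v for k,v in f.items() if k!="pixels"})
E
```

```text
{'t': 0.0, 'joint_pos': array([ 1.16695892e+00,  2.76560691e-01,  1.50609134e+00, -2.51524442e-05,
        1.36071622e+00, -1.21010766e-01]), 'qvel': array([-0.00139646,  0.00051982,  0.0015538 , -0.00107355,  0.0016222 ,
        0.00058679]), 'joint_efforts': array([-2.10095350e-04, -4.04584336e+01, -2.37233448e+01,  7.00630154e-02,
        3.45323863e-02, -1.70644812e-04]), 'tcp_pos': array([160.27077027, 551.6459085 , 215.64095809]), 'eef_rot': array([-0.42486006,  0.5660183 ,  0.4242179 ,  0.56493927]), 'force': array([-0.3935006 ,  0.35255379, -0.46699604]), 'wrist_torque': array([-0.0016578 ,  0.00608839,  0.06685205]), 'gripper_width': 1.0022420626184816}
side {'vertical_fov': 50.70891932532415, 'cx': 278.6992707537697, 'cy': 210.01146233814694, 'k1': 0.006659715477295997, 'R': array([[ 0.88924643, -0.45742682, -0.00122072],
       [-0.25002774, -0.48382049, -0.83869176],
       [ 0.38304949,  0.74610887, -0.54460504]]), 't': array([-381.11807317,  277.00582326, 1324.91739221])}
top {'vertical_fov': 51.19121915315382, 'cx': 285.5408714083922, 'cy': 212.84119096934148, 'k1': 0.028302598681243896, 'R': array([[-0.12069477, -0.99268463, -0.00316335],
       [-0.96686205,  0.11827613, -0.22624881],
       [ 0.22496787, -0.02424852, -0.97406441]]), 't': array([ 137.4250134 ,  486.684522  , 1347.11765689])}
wrist {'vertical_fov': 71.82705665355697, 'cx': 280.988169834655, 'cy': 214.2708128982899, 'k1': 0.008073645271973878, 'R': array([[ 0.27987601,  0.96003436, -0.00185617],
       [ 0.93085188, -0.27089442,  0.2452162 ],
       [ 0.23491315, -0.07035795, -0.96946664]]), 't': array([-574.09722205,  -25.36471236,  390.72745809])}
```

View pics/side0.png

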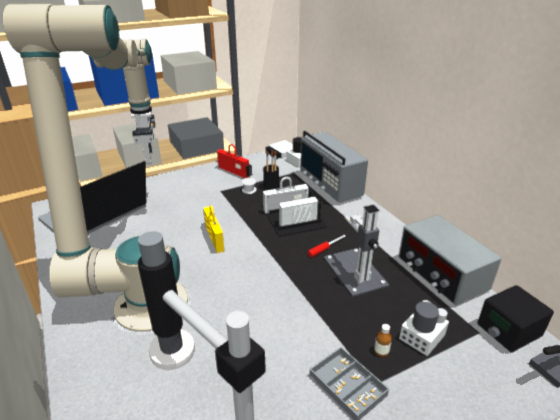

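View pics/top0.png

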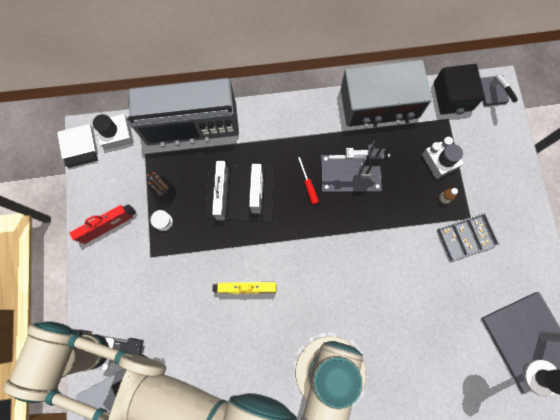

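View pics/wrist0.png

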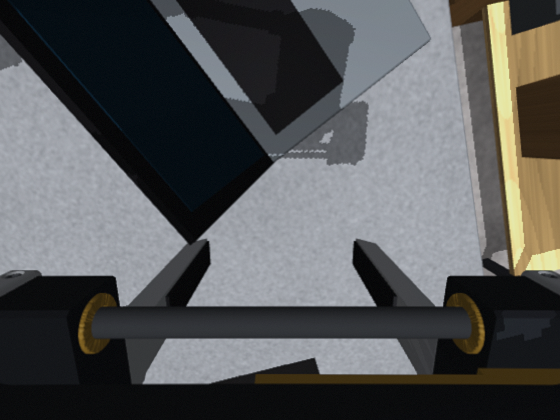

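```bash
cat > h.py <<'E'
import numpy as np, cv2
from scipy.spatial.transform import Rotation as Ro
def cam(f):
    h=f["pixels"].shape[0]; fl=h/2/np.tan(np.radians(f["vertical_fov"]/2)); return fl
def proj(f,X):
    X=np.atleast_2d(X); c=X@f["R"].T+f["t"]; s=c[:,:2]/c[:,2:]; r2=(s**2).sum(1,keepdims=True)
    return s*(1+f["k1"]*r2)*cam(f)+[f["cx"],f["cy"]]
def ray(f,u,v):
    d=np.array([(u-f["cx"]),(v-f["cy"])])/cam(f); s=d.copy()
    for _ in range(20): s=d/(1+f["k1"]*(s@s))
    D=f["R"].T@np.array([s[0],s[1],1]); return -f["R"].T@f["t"],D/np.linalg.norm(D)
def atz(f,u,v,z):
    o,d=ray(f,u,v); return o+d*(z-o[2])/d[2]
def tri(obs):
    A=np.zeros((3,3));b=np.zeros(3);L=[]
    for f,u,v in obs:
        o,d=ray(f,u,v);P=np.eye(3)-np.outer(d,d);A+=P;b+=P@o;L.append((o,P))
    x=np.linalg.solve(A,b); return x,[np.linalg.norm(P@(x-o)) for o,P in L]
def crop(f,x0,y0,w,h,s,name):
    c=f["pixels"][y0:y0+h,x0:x0+w]; cv2.imwrite(name,cv2.resize(c,None,fx=s,fy=s,interpolation=cv2.INTER_CUBIC))
import pickle
def save(n,f): pickle.dump(f,open(n+".pkl","wb"))
def load(n): return pickle.load(open(n+".pkl","rb"))
E
python3 - <<'E'
from rig import r, viewer
from h import *
for n in("side","top"):
    f=viewer.grab_frame(n); save(n,f)
    if n=="side":
        crop(f,250,170,130,90,6,"pics/s_rack.png"); crop(f,300,190,130,100,6,"pics/s_stand.png")
    else:
        crop(f,195,145,100,90,7,"pics/t_rack.png"); crop(f,310,130,100,75,8,"pics/t_stand.png")
E
```

```text
(no output)
```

View pics/s_rack.png

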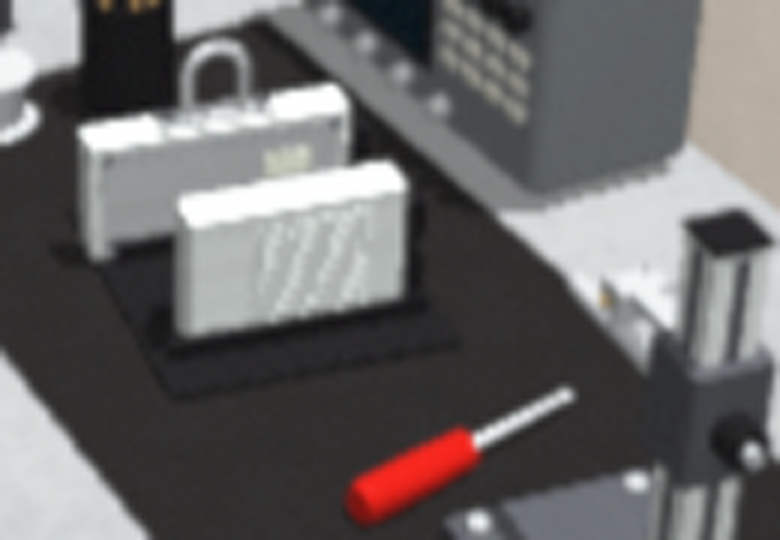

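View pics/s_stand.png

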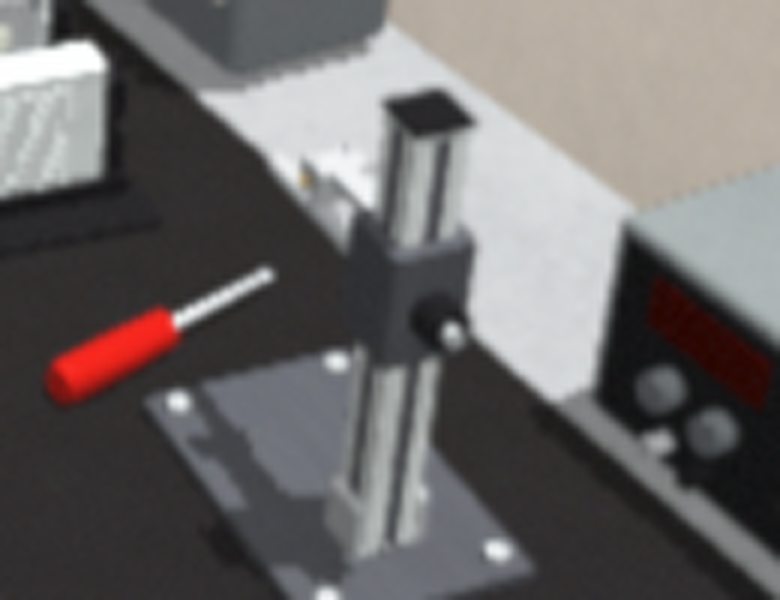

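View pics/t_rack.png

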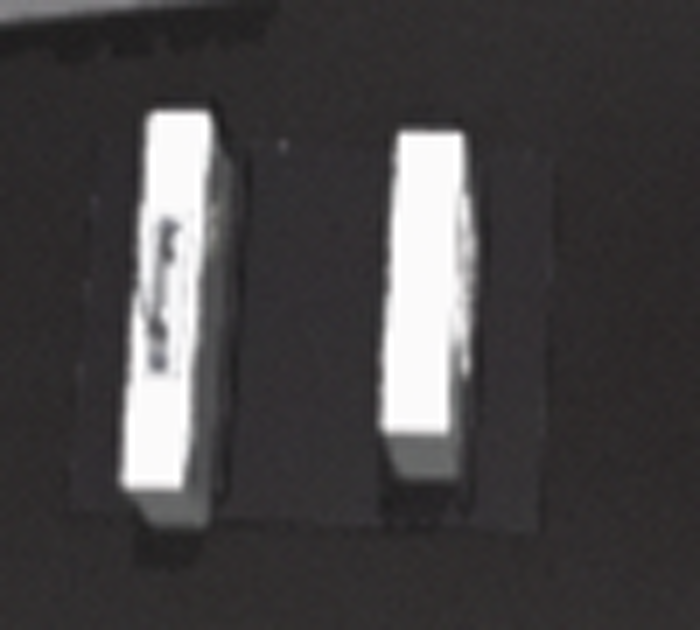

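View pics/t_stand.png

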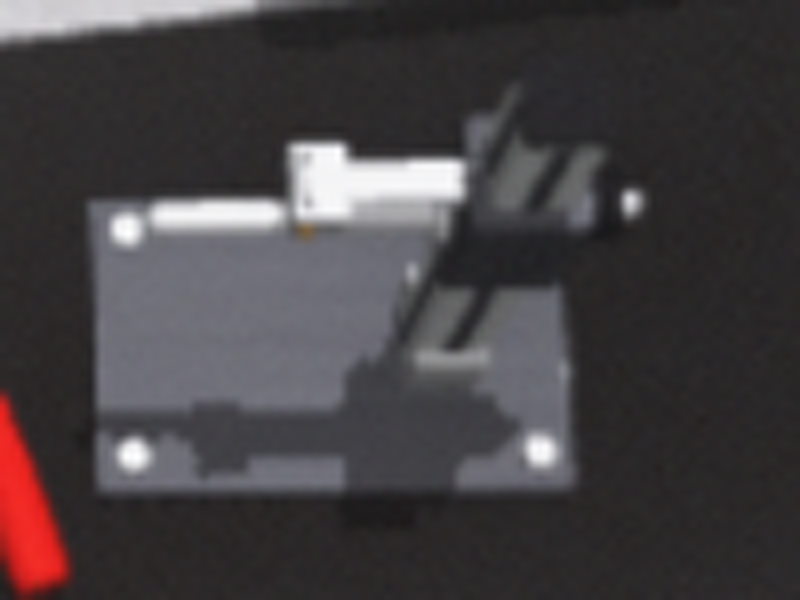

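```bash
python3 - <<'E'
from h import *
s,t=load("side"),load("top")
def P(f,x,y,sc,x0,y0,z): return atz(f,(x+.5)/sc-.5+x0,(y+.5)/sc-.5+y0,z)
print("unit top z91, top cam")
c=np.array([P(t,*p,7,195,145,91) for p in[(147,111),(211,111),(184,488),(122,487)]])
print(c.round(1),c.mean(0), np.linalg.norm(c[0]-c[3]),np.linalg.norm(c[0]-c[1]))
d=(c[0]+c[1]-c[2]-c[3]);print("yaw",np.degrees(np.arctan2(d[1],d[0])))
print("unit side cam");
for p in [(80,137),(103,152),(320,88),(347,103)]: print(P(s,*p,6,250,170,91).round(1))
print("plate");c=np.array([P(t,*p,8,310,130,10) for p in[(92,203),(98,491),(577,487)]]);print(c.round(1),np.linalg.norm(c[0]-c[1]),np.linalg.norm(c[1]-c[2]))
for a,b in((0,1),(2,1)):
  d=c[b]-c[a];print(np.degrees(np.arctan2(d[1],d[0])))
print("cap");c=np.array([P(s,*p,6,300,190,274) for p in[(383,103),(431,88),(475,122),(428,139)]]);print(c.round(1),c.mean(0))
print("nose top cam z170",P(t,148,214,8,310,130,170), "tail of white peg?",P(t,283,214,8,310,130,170))
print("arm block",P(t,290,145,8,310,130,205),P(t,290,218,8,310,130,205))
E
```

```text
unit top z91, top cam
[[690.1 280.2  91. ]
 [686.6 251.1  91. ]
 [511.5 279.   91. ]
 [515.3 306.3  91. ]] [600.90155905 279.15247213  91.        ] 176.71981865859686 29.288129633733565
yaw -8.771065660213349
unit side cam
[510.1 289.6  91. ]
[515.  266.3  91. ]
[676.6 274.1  91. ]
[682.3 249.   91. ]
plate
[[ 696.9  -68.3   10. ]
 [ 570.3  -53.2   10. ]
 [ 547.6 -251.8   10. ]] 127.4656124771825 199.8737645279847
173.16801079839342
83.48795701368834
cap
[[ 600.5 -193.6  274. ]
 [ 628.8 -193.2  274. ]
 [ 628.8 -226.8  274. ]
 [ 600.4 -228.5  274. ]] [ 614.6340855  -210.52840772  274.        ]
nose top cam z170 [631.84910882 -68.32926477 170.        ] tail of white peg? [ 625.59987106 -118.85346146  170.        ]
arm block [ 639.5423308  -119.00916727  205.        ] [ 611.41483806 -114.72843914  205.        ]
```

```bash
cat >> h.py <<'E'
def target_R(yaw_deg,tilt_deg,flip=False):
    # tool x = finger dir (down, leaning), z = jaw along unit y (world), tilt: top leans to -x of unit
    a=np.radians(tilt_deg); Rz=Ro.from_euler('z',yaw_deg,degrees=True).as_matrix()
    x=np.array([np.sin(a),0,-np.cos(a)]); z=np.array([0,1.,0])*(-1 if flip else 1); y=np.cross(z,x)
    return Rz@np.c_[x,y,z]
def plan(o,pos,Rt,n=None):
    p=np.array(o["tcp_pos"]);R=Ro.from_quat(o["eef_rot"]); Rt=Ro.from_matrix(Rt)
    rv=(R.inv()*Rt).as_rotvec(degrees=True); d=np.array(pos)-p
    m=int(max(np.ceil(np.abs(rv).max()/9.5),np.ceil(np.linalg.norm(d)/50),1))
    n=n or m
    step=Ro.from_rotvec(rv/n,degrees=True); T=[]
    for i in range(n):
        T.append((R.inv().apply(d/n)/1000).round(4).tolist()); R=R*step
    return n,T,(rv/n).round(2).tolist()
E
python3 - <<'E'
from h import *
from rig import r
o=r.get_obs(); print(Ro.from_quat(o["eef_rot"]).as_matrix().round(3))
for fl in (0,1):
    print(fl,plan(o,[490,300,300],target_R(-8.5,0,fl)))
s,t=load("side"),load("top")
def q(x,y,sc,x0,y0): return (x+.5)/sc-.5+x0,(y+.5)/sc-.5+y0
# eye crown etc
print(tri([(s,*q(218,42,6,250,170)),(t,*q(176,225,7,195,145))]))
# near-left corner -x,-y of unit top
print(tri([(s,*q(103,152,6,250,170)),(t,*q(184,488,7,195,145))]))
print(tri([(s,*q(347,103,6,250,170)),(t,*q(211,111,7,195,145))]))
E
```

```text
[[-0.    -0.96   0.279]
 [-0.001  0.279  0.96 ]
 [-1.     0.    -0.001]]
0 (9, [[-0.0093, -0.043, -0.0167], [-0.0093, -0.0427, -0.0173], [-0.0093, -0.0425, -0.0179], [-0.0093, -0.0422, -0.0186], [-0.0093, -0.0419, -0.0192], [-0.0093, -0.0416, -0.0198], [-0.0093, -0.0413, -0.0204], [-0.0093, -0.041, -0.0211], [-0.0093, -0.0407, -0.0217]], [-0.86, -0.01, -0.0])
1 (19, [[-0.0044, -0.0204, -0.0079], [-0.0044, -0.0214, -0.0046], [-0.0044, -0.0218, -0.0012], [-0.0044, -0.0217, 0.0023], [-0.0044, -0.0211, 0.0057], [-0.0044, -0.0199, 0.0089], [-0.0044, -0.0183, 0.012], [-0.0044, -0.0162, 0.0147], [-0.0044, -0.0136, 0.0171], [-0.0044, -0.0108, 0.019], [-0.0044, -0.0077, 0.0205], [-0.0044, -0.0043, 0.0214], [-0.0044, -0.0009, 0.0218], [-0.0044, 0.0025, 0.0217], [-0.0044, 0.0059, 0.021], [-0.0044, 0.0092, 0.0198], [-0.0044, 0.0122, 0.0181], [-0.0044, 0.0149, 0.016], [-0.0044, 0.0172, 0.0134]], [9.07, -0.0, 0.0])
(array([606.01343595, 267.26244031, 149.11908333]), [np.float64(8.441221335402258), np.float64(8.441221335402297)])
(array([517.13039043, 278.97973646,  82.63371161]), [np.float64(3.614957429796663), np.float64(3.6149574297965836)])
(array([685.70243741, 251.78236571,  89.25824416]), [np.float64(1.5383637203798783), np.float64(1.5383637203796738)])
```

Emit:
step_arm:
  translation:
    - [-0.04,-0.02,-0.01]
    - [-0.03,-0.043,-0.017]
    - [-0.005,-0.043,-0.018]
    - [-0.005,-0.042,-0.018]
    - [-0.005,-0.042,-0.019]
    - [0,-0.042,-0.02]
    - [0,-0.041,-0.02]
    - [0,-0.041,-0.02]
    - [0,-0.041,-0.021]
    - [0,-0.025,-0.012]
  rot:
    - [-0.8,0,0]
    - [-0.8,0,0]
    - [-0.8,0,0]
    - [-0.8,0,0]
    - [-0.8,0,0]
    - [-0.8,0,0]
    - [-0.8,0,0]
    - [-0.8,0,0]
    - [-0.8,0,0]
    - [-0.8,0,0]

```text
t: 1.5
tcp_pos: [502.9, 293.3, 302.8]
eef_rot: [-0.466, 0.532, 0.465, 0.532]
force: [-0.1, -0.1, 0.1]
gripper_width: 1.005
```

```bash
python3 - <<'E'
from h import *
from rig import r,viewer
o=r.get_obs(); print(o["t"],o["tcp_pos"],Ro.from_quat(o["eef_rot"]).as_matrix().round(3))
f=viewer.grab_frame("wrist"); save("w1",f); cv2.imwrite("pics/w1.png",f["pixels"]); print(-f["R"].T@f["t"])
E
```

```text
1.5 [502.9356656  293.25857196 302.83124443] [[ 0.    -0.991  0.133]
 [-0.001  0.133  0.991]
 [-1.    -0.001 -0.001]]
[432.7956026  302.89033072 471.00571859]
```

View pics/w1.png

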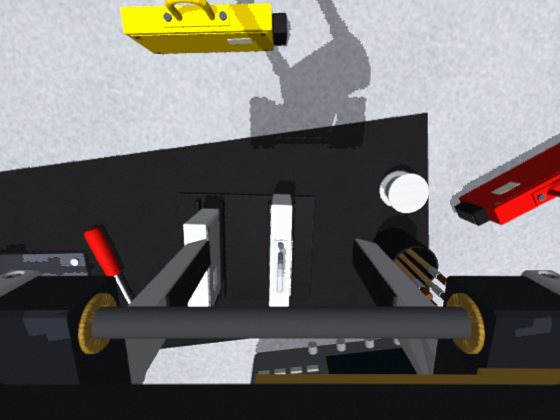

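```bash
python3 - <<'E'
from h import *
f=load("w1"); crop(f,170,180,160,130,5,"pics/w1c.png")
E
```

```text
(no output)
```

View pics/w1c.png

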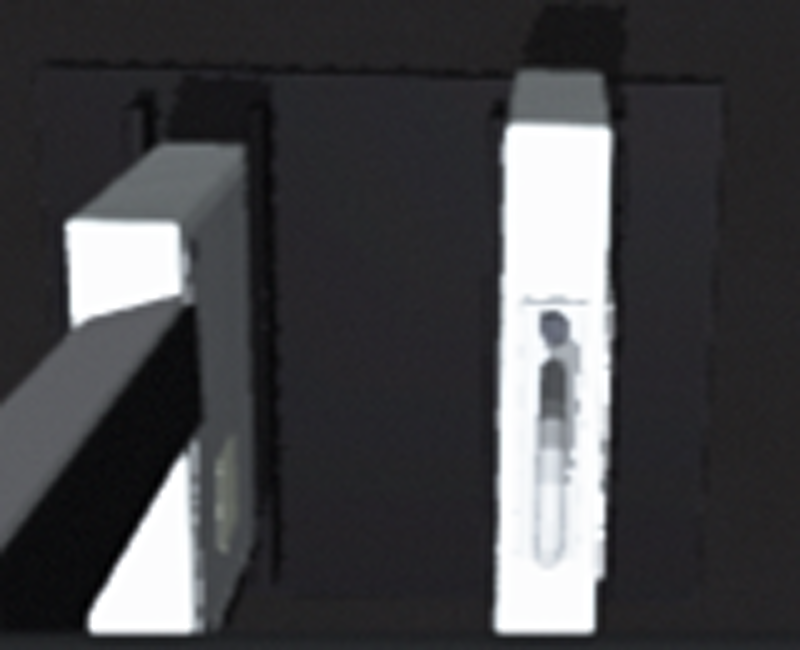

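```bash
python3 - <<'E'
from h import *
f=load("w1")
for z in (85,91):
  P=lambda x,y,zz=z: atz(f,(x+.5)/5-.5+170,(y+.5)/5-.5+180,zz)
  a,b,c,d=P(506,124),P(611,126),P(495,632),P(597,632)
  print(z,a.round(1),b.round(1),np.linalg.norm(a-b),c.round(1),d.round(1))
  e=(c+d-a-b);print("yaw",np.degrees(np.arctan2(e[1],e[0])), "end mid",(a+b)/2)
print("bracket",P(557,300,91+3)); 
print("crown @z145",P(550,480,145),P(545,560,120))
print("rack corners",P(45,65,6),P(722,82,6))
E
```

```text
85 [514.2 277.4  85. ] [518.5 305.6  85. ] 28.604261883114386 [667.2 252.1  85. ] [671.3 282.2  85. ]
yaw -9.050970392021986 end mid [516.34744769 291.49288823  85.        ]
91 [512.9 277.8  91. ] [517.2 305.6  91. ] 28.159642637767348 [663.6 252.8  91. ] [667.6 282.5  91. ]
yaw -9.050970392022013 end mid [515.04873359 291.67004792  91.        ]
bracket [563.0194519  284.79440124  94.        ]
crown @z145 [591.28308005 279.32132793 145.        ] [626.37597822 273.04058344 120.        ]
rack corners [491.48362148 126.63720574   6.        ] [526.35622542 343.82801555   6.        ]
```

```bash
python3 - <<'E'
from h import *
from rig import r
o=r.get_obs(); t=load("top")
print("pot",atz(t,157,190,100), "pot w1",)
f=load("w1"); 
for z in(110,165):print(atz(f,408,255,z))
n,T,rv=plan(o,[535,-105,310],target_R(-6.5,45));print(n,rv);print(T)
E
```

```text
pot [611.31626185 469.17098969 100.        ] pot w1
[601.3103303  449.92141489 110.        ]
[575.63674801 427.52091204 165.        ]
8 [-0.14, -0.08, -5.6]
[[-0.0008, -0.0103, -0.0486], [0.0002, -0.0102, -0.0486], [0.0011, -0.01, -0.0487], [0.002, -0.0098, -0.0487], [0.0028, -0.0094, -0.0487], [0.0037, -0.009, -0.0487], [0.0045, -0.0084, -0.0488], [0.0052, -0.0079, -0.0488]]
```

Pot ~170 mm from the unit: no conflict. Moving to look at the stand.

Emit:
step_arm:
  translation:
    - [-0.001,-0.01,-0.049]
    - [0,-0.01,-0.049]
    - [0.001,-0.01,-0.049]
    - [0.002,-0.01,-0.049]
    - [0.003,-0.009,-0.049]
    - [0.004,-0.009,-0.049]
    - [0.005,-0.008,-0.049]
    - [0.005,-0.008,-0.049]
    - [0,0,0]
  rot:
    - [0,0,-5.6]
    - [0,0,-5.6]
    - [0,0,-5.6]
    - [0,0,-5.6]
    - [0,0,-5.6]
    - [0,0,-5.6]
    - [0,0,-5.6]
    - [0,0,-5.6]
    - [0,0,0]

```text
t: 2.68
tcp_pos: [529.2, -90.1, 307.0]
eef_rot: [-0.629, 0.319, 0.238, 0.668]
force: [0.8, 0.7, -0.1]
gripper_width: 1.0
```

```bash
python3 - <<'E'
from h import *
from rig import r,viewer
o=r.get_obs(); print(o["t"],o["tcp_pos"],Ro.from_quat(o["eef_rot"]).as_matrix().round(3))
f=viewer.grab_frame("wrist"); save("w2",f); cv2.imwrite("pics/w2.png",f["pixels"]); print(-f["R"].T@f["t"])
E
```

```text
2.675 [529.20531871 -90.08797158 306.98701071] [[ 0.684 -0.718  0.127]
 [-0.083  0.096  0.992]
 [-0.725 -0.689  0.005]]
[363.42200727 -69.26970409 380.00148979]
```

View pics/w2.png

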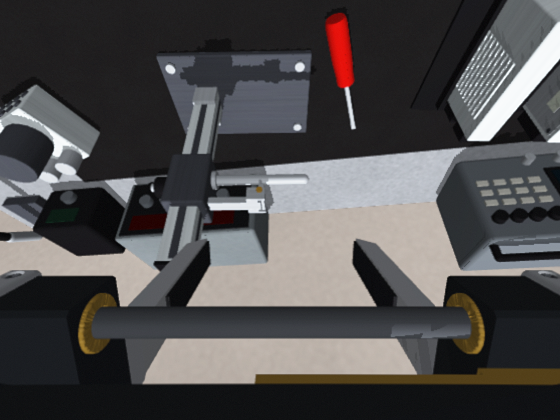

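```bash
python3 - <<'E'
from h import *
f=load("w2"); crop(f,150,145,165,85,5,"pics/w2c.png"); crop(f,150,40,170,100,4,"pics/w2d.png")
E
```

```text
(no output)
```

View pics/w2c.png

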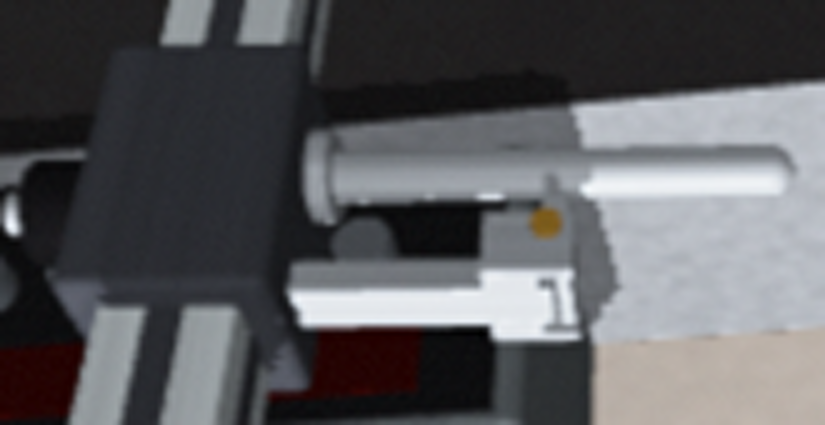

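View pics/w2d.png

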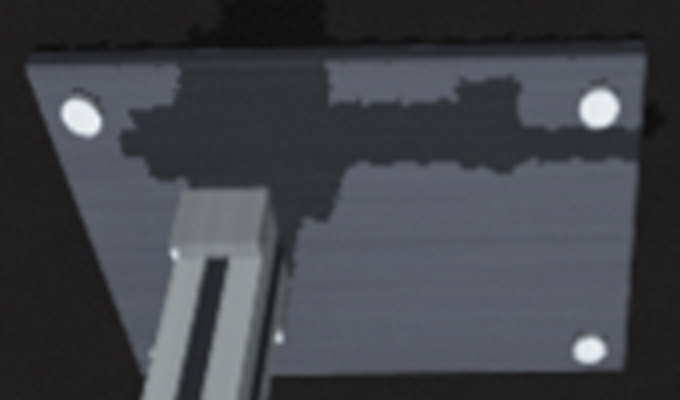

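```bash
cat > fit.py <<'E'
from h import *
from scipy.optimize import least_squares
w,t,s=load("w2"),load("top"),load("side")
q=lambda x,y,sc,x0,y0: np.array([(x+.5)/sc-.5+x0,(y+.5)/sc-.5+y0])
def W(p,l):
    a=np.radians(p[2]);c,sn=np.cos(a),np.sin(a)
    return np.array([p[0]+c*l[0]-sn*l[1],p[1]+sn*l[0]+c*l[1],l[2]])
nw=q(795,172,5,150,145); nt=q(148,214,8,310,130)
def res(p,full=False):
    h=170+p[3]; ox,oy=p[4],p[5]; L=[]
    def a(name,f,l,uv,wt=1): L.append((name,(proj(f,W(p,l))[0]-uv)*wt))
    a("nose w",w,(0,137,h),nw); a("nose t",t,(0,137,h),nt)
    L.append(("peg mid w",np.array([(proj(w,W(p,(0,y,h)))[0]-q(x,v,5,150,145))[1] for x,v,y in[(700,172.5,115),(450,175.5,65)]])))
    for l,uv in [((-65,-100),(27,66)),((-65,100),(645,62)),((65,100),(624,370))]: a("plate w",w,(l[0]+ox,l[1]+oy,10),q(*uv,4,150,40))
    for l,uv in [((65,100),(92,203)),((-65,100),(98,491)),((-65,-100),(577,487))]: a("plate t",t,(l[0]+ox,l[1]+oy,10),q(*uv,8,310,130))
    for l,uv in [((-15,15),(383,103)),((15,15),(431,88)),((15,-15),(475,122)),((-15,-15),(428,139))]: a("cap s",s,(*l,274),q(*uv,6,300,190))
    a("pin w",w,(-12,80,h+26),q(545,222,5,150,145),.3)
    return L if full else np.concatenate([x[1] for x in L])
if __name__=="__main__":
    S=least_squares(res,[615,-208,-6.5,0,0,35],loss="soft_l1"); print(S.x.round(2)); 
    for n,x in res(S.x,True): print(n,x.round(2))
    print("nose",W(S.x,(0,137,170+S.x[3])))
    print("tri nose",tri([(w,*nw),(t,*nt)]))
E
python3 fit.py
```

```text
[ 617.04 -206.54   -6.68   -7.92    2.16   46.04]
nose w [-0.45 -0.06]
nose t [0.41 0.49]
peg mid w [ 0.05 -0.08]
plate w [-0.9   0.13]
plate w [ 1.2  -0.88]
plate w [0.18 0.84]
plate t [ 0.13 -1.1 ]
plate t [ 0.24 -0.41]
plate t [ 0.28 -0.24]
cap s [ 0.21 -0.91]
cap s [ 1.4  -0.39]
cap s [-0.43 -0.75]
cap s [-1.92 -1.53]
pin w [-0.08  0.61]
nose [632.98327897 -70.47125727 162.07823693]
tri nose (array([635.34901495, -69.8394923 , 160.28037869]), [np.float64(0.1151939660226631), np.float64(0.11519396602262323)])
```

```bash
python3 - <<'E'
from h import *
from rig import r
o=r.get_obs()
n,T,rv=plan(o,[490,296,210],target_R(-9,20));print(n,rv);print(T)
E
```

```text
8 [0.18, 0.15, 2.94]
[[0.0015, 0.0164, 0.0471], [0.0022, 0.0165, 0.047], [0.0029, 0.0165, 0.047], [0.0037, 0.0165, 0.0469], [0.0044, 0.0164, 0.0469], [0.0051, 0.0163, 0.0468], [0.0058, 0.0162, 0.0468], [0.0065, 0.016, 0.0468]]
```

Emit:
step_arm:
  translation:
    - [0.0,0.016,0.047]
    - [0.001,0.016,0.047]
    - [0.002,0.016,0.047]
    - [0.003,0.016,0.047]
    - [0.005,0.016,0.047]
    - [0.007,0.016,0.047]
    - [0.008,0.016,0.047]
    - [0.009,0.016,0.047]
    - [0,0,0]
  rot:
    - [0.2,0.1,2.9]
    - [0.2,0.1,2.9]
    - [0.2,0.1,2.9]
    - [0.2,0.1,2.9]
    - [0.2,0.1,2.9]
    - [0.2,0.1,2.9]
    - [0.2,0.1,2.9]
    - [0.2,0.1,2.9]
    - [0,0,0]

```text
t: 3.85
tcp_pos: [492.7, 312.1, 217.2]
eef_rot: [-0.55, 0.438, 0.359, 0.614]
force: [-0.3, -0.1, -0.2]
gripper_width: 1.002
```

```bash
python3 - <<'E'
from h import *
from rig import r,viewer
o=r.get_obs(); print(o["tcp_pos"],Ro.from_quat(o["eef_rot"]).as_matrix().round(3))
f=viewer.grab_frame("wrist"); save("w3",f); crop(f,180,120,180,200,4,"pics/w3.png")
n,T,rv=plan(o,[541.4-41,287.5+6,181],target_R(-9,20));print(n,rv);print(T)
E
```

```text
[492.72976576 312.05241328 217.17925596] [[ 0.358 -0.923  0.143]
 [-0.042  0.137  0.99 ]
 [-0.933 -0.36   0.011]]
1 [0.52, 0.85, 1.11]
[[0.0373, 0.0034, -0.0176]]
```

View pics/w3.png

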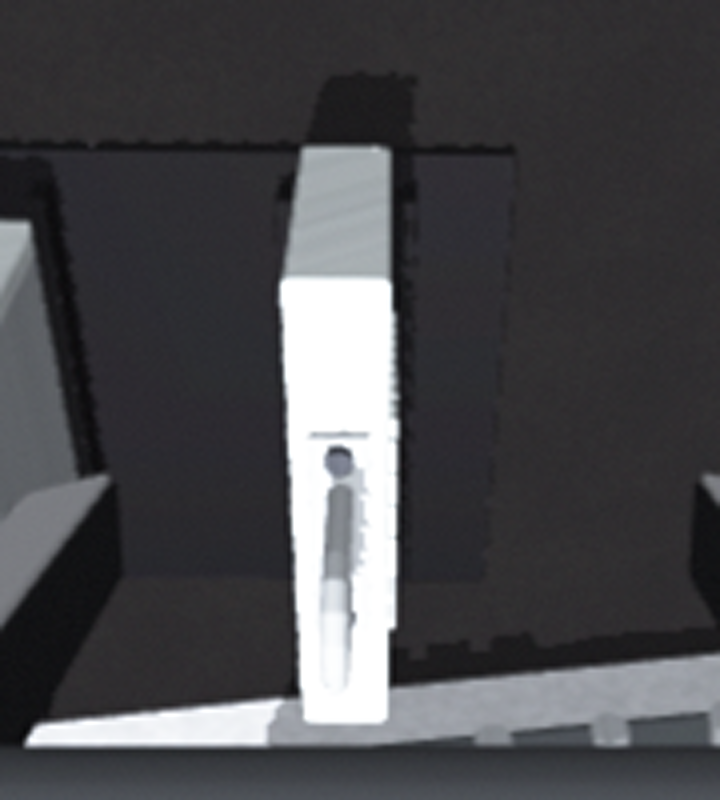

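```bash
python3 - <<'E'
from h import *
f=load("w3"); P=lambda x,y,z=91: atz(f,(x+.5)/4-.5+180,(y+.5)/4-.5+120,z)
a,b,c,d=P(282,280),P(391,280),P(304,722),P(388,720)
for x in(a,b,c,d):print(x.round(1))
e=c+d-a-b;print((a+b)/2,(c+d)/2,np.linalg.norm(e)/2,np.degrees(np.arctan2(e[1],e[0])),(a+b+c+d)/4)
E
```

```text
[512.8 278.4  91. ]
[517. 306.  91.]
[686.1 250.   91. ]
[689.6 278.6  91. ]
[514.93150874 292.17332692  91.        ] [687.85253349 264.28704324  91.        ] 175.1551472786389 -9.160989345011256 [601.39202112 278.23018508  91.        ]
```

```bash
python3 - <<'E'
from h import *
from rig import r
o=r.get_obs()
R=target_R(-9.1,20); g=np.array([541,287.9,68.5])
print(plan(o,g-R[:,0]*110,R,2)); print(R.round(3))
E
```

```text
(2, [[0.0237, 0.0018, -0.0077], [0.0238, 0.0016, -0.0075]], [0.29, 0.42, 0.56])
[[ 0.338 -0.928  0.158]
 [-0.054  0.149  0.987]
 [-0.94  -0.342  0.   ]]
```

Emit:
step_arm:
  translation:
    - [0.022,0.002,-0.008]
    - [0.022,0.002,-0.008]
    - [0,0,0]
  rot:
    - [0.3,0.4,0.6]
    - [0.3,0.4,0.6]
    - [0,0,0]

```text
t: 4.28
tcp_pos: [500.7, 293.9, 176.6]
eef_rot: [-0.546, 0.449, 0.358, 0.61]
force: [0.1, 0.3, 0.3]
gripper_width: 0.997
```

```bash
python3 - <<'E'
from h import *
from rig import r
o=r.get_obs()
R=target_R(-9.1,20); g=np.array([541,287.9,68.5])
print(o["tcp_pos"],plan(o,g,R,4)) 
E
```

```text
[500.70961471 293.86336445 176.60325254] (4, [[0.0289, -0.0002, 0.0001], [0.0289, -0.0003, 0.0001], [0.0289, -0.0003, 0.0001], [0.0289, -0.0003, 0.0001]], [0.03, 0.01, 0.04])
```

Emit:
step_arm:
  translation:
    - [0.029,0,0]
    - [0.029,0,0]
    - [0.029,0,0]
    - [0.02,0,0]
    - [0.0,0,0]
  rot:
    - [0,0,0]
    - [0,0,0]
    - [0,0,0]
    - [0,0,0]
    - [0,0,0]

```text
t: 4.9
tcp_pos: [540.9, 290.2, 83.3]
eef_rot: [-0.548, 0.443, 0.355, 0.614]
force: [0.7, -0.7, -0.5]
gripper_width: 1.005
```

```bash
python3 - <<'E'
from h import *
from rig import r,viewer
o=r.get_obs()
R=target_R(-9.1,20); g=np.array([541,287.9,68.5])
print(o["tcp_pos"],plan(o,g,R,1)) 
f=viewer.grab_frame("wrist"); save("w4",f); cv2.imwrite("pics/w4.png",f["pixels"])
E
```

```text
[540.88427906 290.1766215   83.28443721] (1, [[0.014, 0.0048, -0.0023]], [-0.0, 0.42, 0.97])
```

View pics/w4.png

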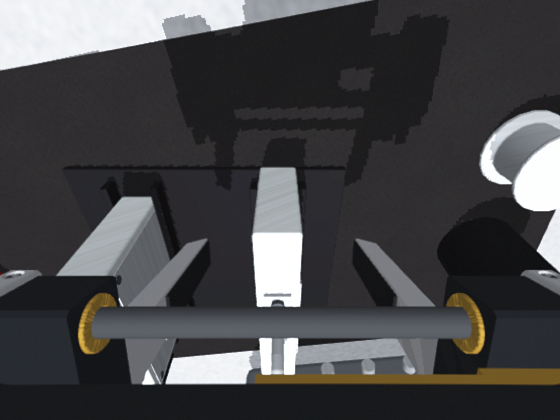

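Emit:
step_arm:
  translation:
    - [0.014,0.005,-0.002]
    - [0,0,0]
    - [0,0,0]
  rot:
    - [0,0.4,1.0]
    - [0,0,0]
    - [0,0,0]

```text
t: 5.32
tcp_pos: [542.3, 289.7, 71.9]
eef_rot: [-0.545, 0.448, 0.358, 0.611]
force: [-0.1, -0.2, -0.5]
gripper_width: 1.002
```

```bash
python3 - <<'E'
from h import *
from rig import r,viewer
o=r.get_obs()
R=target_R(-9.1,20); g=np.array([541,287.9,68.5])
print(o["tcp_pos"],plan(o,g,R,1)) 
E
```

```text
[542.29070218 289.70314465  71.93927286] (1, [[0.0029, 0.0021, -0.002]], [-0.04, 0.23, 0.23])
```

Emit:
step_arm:
  translation:
    - [0.003,0.002,-0.003]
    - [0,0,0]
  rot:
    - [0,0.2,0.2]
    - [0,0,0]

```text
t: 5.58
tcp_pos: [540.9, 286.8, 68.7]
eef_rot: [-0.545, 0.45, 0.358, 0.61]
force: [-0.0, 0.6, 0.5]
gripper_width: 1.0
```

Emit:
step_arm:
  translation:
    - [0,0,0]
    - [0,0,0]
    - [0,0,0]
    - [0,0,0]
    - [0,0,0]
    - [0,0,0]
    - [0,0,0]
    - [0,0,0]
  rot:
    - [0,0,0]
    - [0,0,0]
    - [0,0,0]
    - [0,0,0]
    - [0,0,0]
    - [0,0,0]
    - [0,0,0]
    - [0,0,0]
  grip: 1
  newtons: 10

```text
t: 6.58
tcp_pos: [541.1, 287.0, 69.0]
eef_rot: [-0.545, 0.45, 0.358, 0.61]
force: [-1.0, 0.2, 0.3]
gripper_width: 0.296
```

Emit:
step_arm:
  translation:
    - [0,0,0]
    - [0,0,0]
    - [0,0,0]
  rot:
    - [0,0,0]
    - [0,0,0]
    - [0,0,0]
  newtons: 55

```text
t: 6.95
tcp_pos: [541.1, 287.0, 68.9]
eef_rot: [-0.545, 0.45, 0.358, 0.61]
force: [0.6, -0.1, -0.1]
gripper_width: 0.296
```

Emit:
step_arm:
  translation:
    - [-0.005,-0.002,0]
    - [-0.009,-0.0035,0]
    - [-0.014,-0.005,0]
    - [-0.028,-0.01,0]
    - [-0.042,-0.015,0]
    - [-0.042,-0.015,0]
    - [-0.028,-0.01,0]
    - [0,0,0]
  rot:
    - [0,0,0]
    - [0,0,0]
    - [0,0,0]
    - [0,0,0]
    - [0,0,0]
    - [0,0,0]
    - [0,0,0]
    - [0,0,0]

```text
t: 7.95
tcp_pos: [537.4, 285.7, 255.6]
eef_rot: [-0.544, 0.452, 0.359, 0.609]
force: [0.9, -0.6, -3.2]
gripper_width: 0.298
```

```bash
python3 - <<'E'
from h import *
from rig import r,viewer
o=r.get_obs(); print(o["tcp_pos"],o["force"],Ro.from_quat(o["eef_rot"]).as_matrix().round(3))
f=viewer.grab_frame("side"); save("s5",f); crop(f,230,110,140,110,5,"pics/s5.png")
R=target_R(-6.7,20); print(plan(o,[577.8,0,225],R))
E
```

```text
[537.39067985 285.69557187 255.60841412] [ 0.8653613  -0.64159063 -3.17756142] [[ 0.333 -0.929  0.16 ]
 [-0.054  0.15   0.987]
 [-0.941 -0.338 -0.   ]]
(6, [[0.0096, -0.0117, -0.0459], [0.0095, -0.0114, -0.046], [0.0094, -0.011, -0.0461], [0.0093, -0.0107, -0.0462], [0.0092, -0.0104, -0.0463], [0.0091, -0.0101, -0.0464]], [-0.39, -0.14, -0.04])
```

View pics/s5.png

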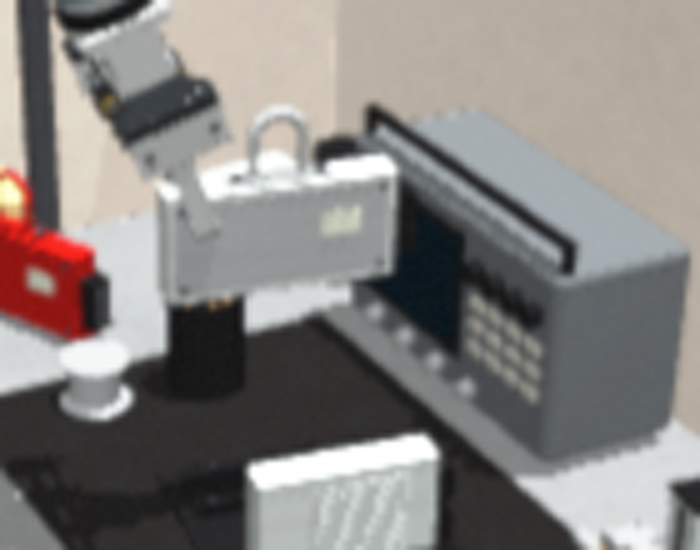

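```bash
cat >> h.py <<'E'
def unitpts(o,yaw,dpitch=0,tilt=None):
    R=Ro.from_quat(o["eef_rot"]).as_matrix(); p=np.array(o["tcp_pos"]); g=p-8*R[:,0]
    # rotation of unit: grip-time relation: unit x axis from tool tilt 20deg at grasp
    a=np.radians(20.0); ux=np.sin(a)*R[:,0]-np.cos(a)*R[:,1]; uz=-np.cos(a)*R[:,0]-np.sin(a)*R[:,1]; uy=R[:,2]
    d=np.radians(dpitch); ux,uz=np.cos(d)*ux-np.sin(d)*uz, np.sin(d)*ux+np.cos(d)*uz
    U=np.c_[ux,uy,uz]; return g,U
E
python3 - <<'E'
from h import *
from rig import r
o=r.get_obs(); f=load("s5")
for d in(0,1,2,3):
    g,U=unitpts(o,0,d)
    L=np.array([[64-88,-14,-70],[64+88,-14,-70],[64+88,-14,15],[64-88,-14,15],[64,0,46+19]])
    print(d,((proj(f,g+L@U.T)-[230,110]+.5)*5-.5).round(0).tolist())
E
```

```text
0 [[168.0, 306.0], [393.0, 273.0], [398.0, 169.0], [167.0, 199.0], [279.0, 112.0]]
1 [[167.0, 305.0], [391.0, 276.0], [398.0, 172.0], [167.0, 199.0], [280.0, 113.0]]
2 [[165.0, 305.0], [390.0, 280.0], [398.0, 175.0], [167.0, 198.0], [282.0, 114.0]]
3 [[164.0, 305.0], [388.0, 283.0], [398.0, 179.0], [168.0, 198.0], [283.0, 116.0]]
```

Emit:
step_arm:
  translation:
    - [0.002,-0.008,-0.025]
    - [0.004,-0.012,-0.043]
    - [0.004,-0.012,-0.043]
    - [0.004,-0.012,-0.043]
    - [0.004,-0.011,-0.043]
    - [0.004,-0.01,-0.043]
    - [0.004,-0.007,-0.03]
    - [0.001,-0.002,-0.012]
    - [0,0,0]
  rot:
    - [-0.3,0,0]
    - [-0.3,0,0]
    - [-0.3,0,0]
    - [-0.3,0,0]
    - [-0.3,0,0]
    - [-0.3,0,0]
    - [-0.3,0,0]
    - [-0.3,0,0]
    - [0,0,0]

```text
t: 9.12
tcp_pos: [560.0, -15.6, 232.5]
eef_rot: [-0.551, 0.459, 0.381, 0.584]
force: [0.4, 0.7, -2.6]
gripper_width: 0.293
```

```bash
python3 - <<'E'
from h import *
from rig import r
o=r.get_obs(); print(o["tcp_pos"],o["force"])
R=target_R(-6.7,20); print(plan(o,[577.8,-23.5,180],R)); print(plan(o,[577.8,-23.5,108],R)); 
E
```

```text
[559.96093048 -15.6102762  232.51912757] [ 0.40549942  0.69254196 -2.64675422]
(2, [[0.0279, -0.0012, -0.0022], [0.0279, -0.0005, -0.0025]], [0.23, -0.74, -1.44])
(3, [[0.0415, 0.0063, -0.0008], [0.0414, 0.007, -0.0012], [0.0413, 0.0077, -0.0015]], [0.16, -0.49, -0.96])
```

Emit:
step_arm:
  translation:
    - [0.03,0.003,-0.001]
    - [0.04,0.006,-0.001]
    - [0.035,0.007,-0.001]
    - [0.018,0.004,0]
    - [0,0,0]
  rot:
    - [0.2,-0.6,-1.2]
    - [0.2,-0.6,-1.2]
    - [0,-0.3,-0.6]
    - [0,0,0]
    - [0,0,0]

```text
t: 9.75
tcp_pos: [574.6, -18.3, 100.7]
eef_rot: [-0.553, 0.439, 0.375, 0.6]
force: [-0.3, 0.3, -3.1]
gripper_width: 0.296
```

```bash
python3 - <<'E'
from h import *
from rig import r
o=r.get_obs(); print(o["tcp_pos"],o["force"])
R=target_R(-6.7,20); print(plan(o,[577.8,-23.5,108],R,1)); print(Ro.from_quat(o["eef_rot"]).as_matrix().round(3))
E
```

```text
[574.58636998 -18.26474118 100.69695116] [-0.33163418  0.26917503 -3.10183604]
(1, [[-0.0056, -0.006, -0.0048]], [0.21, 0.2, -0.48])
[[ 0.332 -0.936  0.112]
 [-0.036  0.106  0.994]
 [-0.943 -0.334  0.002]]
```

Emit:
step_arm:
  translation:
    - [-0.006,-0.006,-0.004]
    - [0,0,0]
    - [0,0,0]
  rot:
    - [0.2,0.2,-0.5]
    - [0,0,0]
    - [0,0,0]

```text
t: 10.12
tcp_pos: [579.2, -22.1, 111.2]
eef_rot: [-0.556, 0.437, 0.37, 0.602]
force: [-0.7, 0.5, -3.1]
gripper_width: 0.291
```

```bash
python3 - <<'E'
from h import *
from rig import r,viewer
o=r.get_obs(); print(o["tcp_pos"],o["force"])
R=target_R(-6.7,20); print(plan(o,[577.8,-23.5,108],R,1))
g,U=unitpts(o,0,0); e=g+U@[64,0,46]; print("eye",e,"U",U.round(3))
for n in("side","wrist","top"):
    f=viewer.grab_frame(n); save(n[0]+"6",f); cv2.imwrite(f"pics/{n}6.png",f["pixels"])
    if n=="side": crop(f,290,170,110,100,6,"pics/s6.png")
    if n=="top": crop(f,310,110,100,110,6,"pics/t6.png")
E
```

```text
[579.19621566 -22.13711784 111.19437256] [-0.6598757   0.52360392 -3.12831587]
(1, [[0.0026, 0.0023, -0.0015]], [0.07, 0.0, 0.26])
eye [639.80698686 -29.16074963 164.99389071] U [[ 0.993  0.115 -0.005]
 [-0.115  0.993  0.001]
 [ 0.005 -0.     1.   ]]
```

View pics/s6.png

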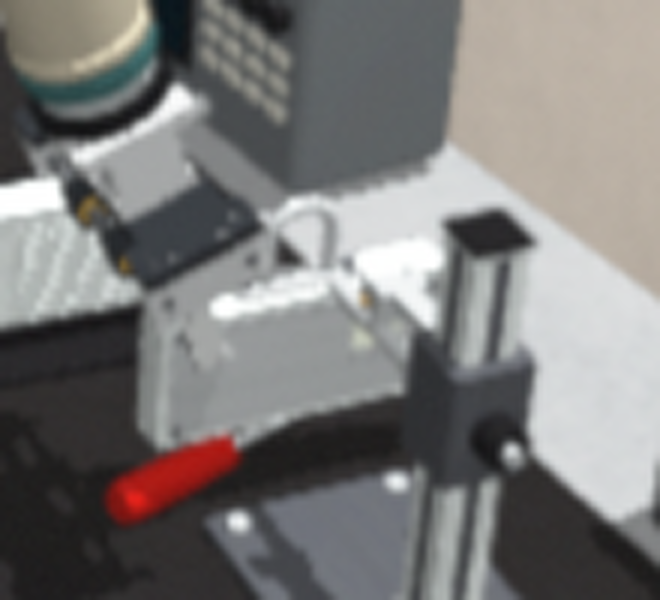

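View pics/t6.png

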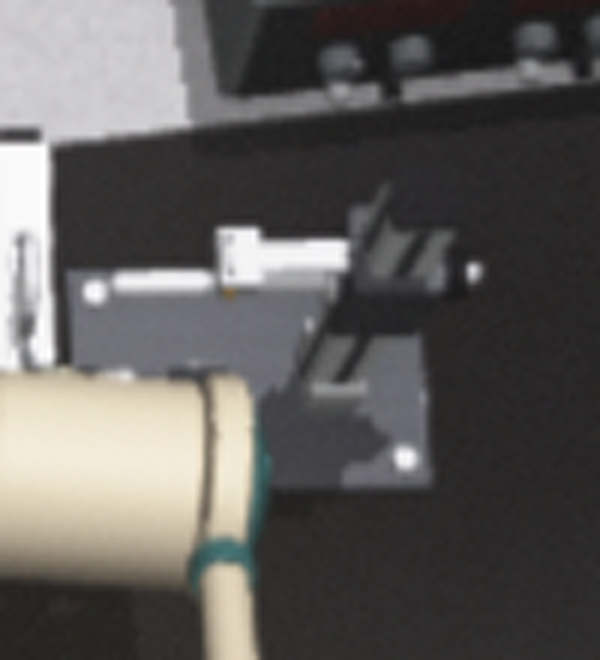

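View pics/wrist6.png

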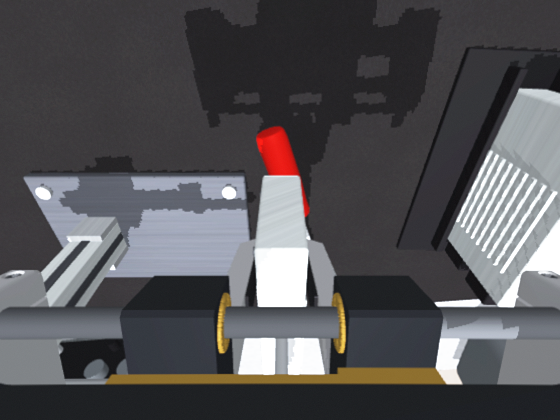

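Emit:
step_arm:
  translation:
    - [0.001,0.001,-0.012]
    - [0,0,-0.012]
    - [0,0,-0.012]
    - [0,0,-0.008]
    - [0,0,0]
  rot:
    - [0,0,0]
    - [0,0,0]
    - [0,0,0]
    - [0,0,0]
    - [0,0,0]

```text
t: 10.9
tcp_pos: [573.2, -67.0, 110.3]
eef_rot: [-0.556, 0.437, 0.37, 0.602]
force: [-0.8, -0.3, -3.4]
gripper_width: 0.296
```

```bash
cat > st.py <<'E'
from h import *
from rig import r,viewer
import sys
o=r.get_obs(); g,U=unitpts(o,0,0); e=g+U@[64,0,46]
O=np.array([617.4,-206.5]); yd=np.array([.1167,.9932]); xd=np.array([.9932,-.1167])
d=e[:2]-O; nose=None
print("t",o["t"],"tcp",o["tcp_pos"].round(1),"F",o["force"].round(2),"tq",o["wrist_torque"].round(3))
print("eye",e.round(1),"stand x,y",(d@xd).round(1),(d@yd).round(1)," ux_z",U[2,0].round(4),"uy",U[:,1].round(4))
print("rotfix",plan(o,o["tcp_pos"],target_R(-6.7,20),1)[2])
for n in sys.argv[1:]:
    f=viewer.grab_frame(n); nm=f"{n[0]}_{o['t']:.2f}"; save(nm,f)
    if n=="side": crop(f,310,180,90,80,8,f"pics/{nm}.png")
    elif n=="top": crop(f,310,130,100,75,8,f"pics/{nm}.png")
    else: cv2.imwrite(f"pics/{nm}.png",f["pixels"])
    print(nm)
E
python3 st.py side top
```

```text
t 10.9 tcp [573.2 -67.  110.3] F [-0.81 -0.29 -3.39] tq [0.103 0.609 0.021]
eye [633.8 -74.  164.1] stand x,y 0.8 133.5  ux_z 0.0051 uy [ 1.151e-01  9.934e-01 -6.000e-04]
rotfix [0.1, -0.0, 0.29]
s_10.90
t_10.90
```

View pics/s_10.90.png

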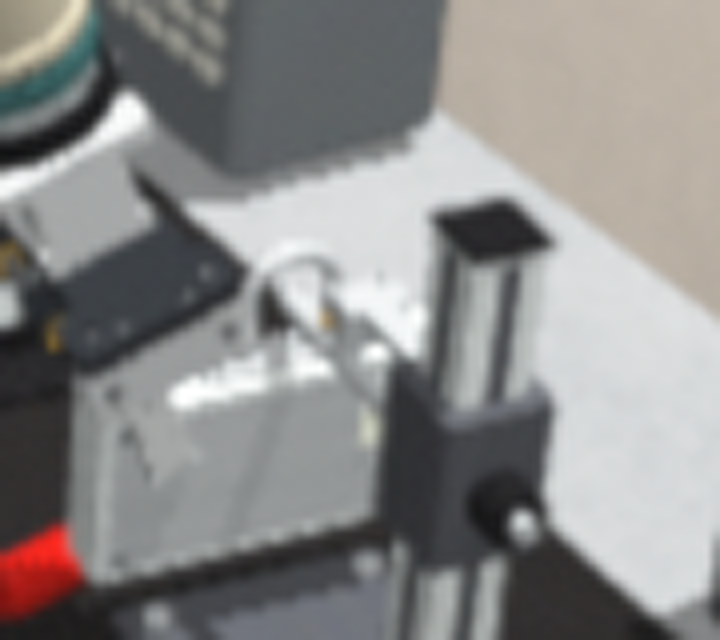

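View pics/t_10.90.png

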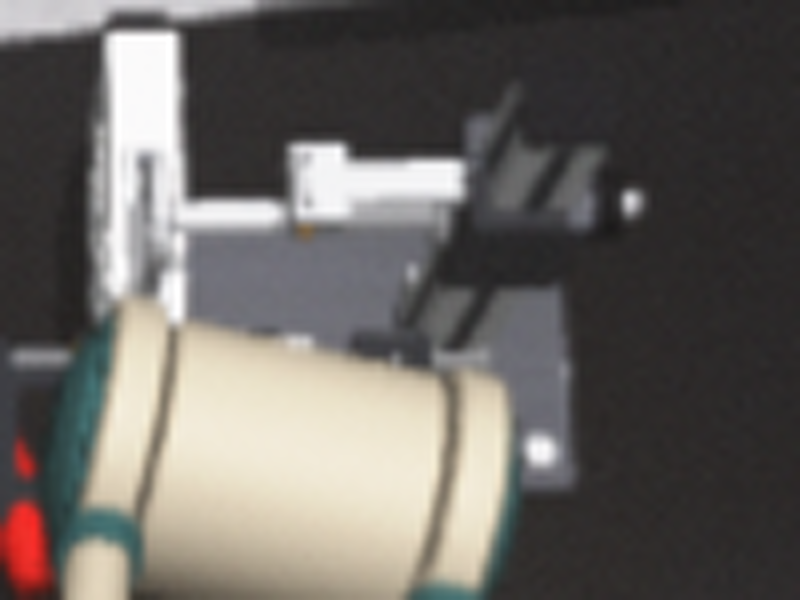

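Emit:
step_arm:
  translation:
    - [0,0,-0.007]
    - [0,0,-0.007]
    - [0,0,-0.007]
    - [0,0,0]
  rot:
    - [0,0,0]
    - [0,0,0]
    - [0,0,0]
    - [0,0,0]

```text
t: 11.5
tcp_pos: [570.7, -88.1, 110.2]
eef_rot: [-0.557, 0.437, 0.37, 0.602]
force: [0.1, 0.5, -3.1]
gripper_width: 0.289
```

```bash
python3 st.py side
```

```text
t 11.5 tcp [570.7 -88.1 110.2] F [ 0.09  0.52 -3.09] tq [0.071 0.537 0.035]
eye [631.4 -95.  164. ] stand x,y 0.8 112.4  ux_z 0.0049 uy [ 1.132e-01  9.936e-01 -6.000e-04]
rotfix [0.2, 0.04, 0.28]
s_11.50
```

Emit:
step_arm:
  translation:
    - [0.003,0.001,0]
    - [0.003,0.001,0]
    - [0,0,0]
  rot:
    - [0,0,0]
    - [0,0,0]
    - [0,0,0]

```text
t: 11.92
tcp_pos: [570.7, -87.6, 103.2]
eef_rot: [-0.556, 0.437, 0.371, 0.602]
force: [1.5, -0.1, -3.0]
gripper_width: 0.288
```

```bash
python3 st.py
```

```text
t 11.925 tcp [570.7 -87.6 103.2] F [ 1.5  -0.09 -2.99] tq [ 0.136  0.609 -0.018]
eye [631.3 -94.4 157. ] stand x,y 0.7 112.9  ux_z 0.0042 uy [ 1.128e-01  9.936e-01 -2.000e-04]
rotfix [0.21, 0.06, 0.24]
```

Emit:
step_arm:
  translation:
    - [0.0015,0.0005,0]
    - [0,0,0]
  rot:
    - [0,0,0]
    - [0,0,0]

```text
t: 12.18
tcp_pos: [570.7, -87.3, 101.4]
eef_rot: [-0.556, 0.436, 0.371, 0.602]
force: [0.4, 0.1, -4.3]
gripper_width: 0.3
```

Emit:
step_arm:
  translation:
    - [0.001,0.0003,0]
    - [0,0,0]
  rot:
    - [0,0,0]
    - [0,0,0]

```text
t: 12.42
tcp_pos: [570.9, -87.3, 100.4]
eef_rot: [-0.556, 0.436, 0.371, 0.602]
force: [-0.6, 1.1, -3.2]
gripper_width: 0.293
```

Emit:
step_arm:
  translation:
    - [0.001,0.0003,0]
    - [0,0,0]
  rot:
    - [0,0,0]
    - [0,0,0]

```text
t: 12.68
tcp_pos: [571.0, -87.4, 99.4]
eef_rot: [-0.557, 0.436, 0.371, 0.602]
force: [0.8, -0.4, -2.4]
gripper_width: 0.293
```

Emit:
step_arm:
  translation:
    - [0.001,0.0003,0]
    - [0,0,0]
  rot:
    - [0,0,0]
    - [0,0,0]

```text
t: 12.92
tcp_pos: [571.3, -87.4, 98.5]
eef_rot: [-0.557, 0.436, 0.371, 0.602]
force: [-0.5, 0.6, -2.3]
gripper_width: 0.296
```

```bash
python3 st.py wrist; python3 -c "
from rig import r,viewer
for i in range(4): viewer.grab_frame('side'); o=r.get_obs(); print(o['t'],o['force'],o['wrist_torque'],o['tcp_pos'])"
```

```text
t 12.925 tcp [571.3 -87.4  98.5] F [-0.5   0.57 -2.33] tq [0.071 0.466 0.024]
eye [631.9 -94.3 152.4] stand x,y 1.3 113.2  ux_z 0.0051 uy [ 1.124e-01  9.937e-01 -4.000e-04]
rotfix [0.24, 0.06, 0.29]
w_12.93
13.025 [ 0.74963176  0.40696471 -2.03555171] [0.05161391 0.52598451 0.0299115 ] [571.29544416 -87.44829771  98.52512423]
13.075 [-1.33492999  0.12710685 -2.0446441 ] [ 0.06536168  0.53247839 -0.00633257] [571.26676017 -87.42785854  98.48666925]
13.125 [ 0.34483631 -0.34162577 -2.17292546] [0.04148929 0.48676675 0.06788973] [571.30652856 -87.44587544  98.53522861]
13.175 [-0.40710783 -0.45469742 -3.04462711] [0.09178037 0.50979808 0.00330812] [571.28475548 -87.43266394  98.49554243]
```

Emit:
step_arm:
  translation:
    - [0.001,0.0003,0]
    - [0,0,0]
  rot:
    - [0,0,0]
    - [0,0,0]

```text
t: 13.42
tcp_pos: [571.6, -87.5, 98.1]
eef_rot: [-0.557, 0.436, 0.37, 0.602]
force: [-2.0, 0.6, -0.3]
gripper_width: 0.295
```

```bash
cat > fm.py <<'E'
from rig import r,viewer
import numpy as np
F=[];T=[]
for i in range(4): viewer.grab_frame('side'); o=r.get_obs(); F.append(o['force']);T.append(o['wrist_torque'])
print(o['t'],np.mean(F,0).round(2),np.mean(T,0).round(3),o['tcp_pos'].round(2))
E
python3 fm.py
```

```text
13.625 [-2.33  1.09  0.  ] [ 0.103  0.388 -0.   ] [571.67 -87.52  98.05]
```

Emit:
step_arm:
  translation:
    - [-0.0015,0.002,0]
    - [-0.0003,0.001,0]
    - [0,0,0]
  rot:
    - [0,0,0]
    - [0,0,0]
    - [0,0,0]

```text
t: 14.0
tcp_pos: [568.5, -87.3, 98.5]
eef_rot: [-0.557, 0.436, 0.37, 0.602]
force: [-0.1, 0.2, -2.1]
gripper_width: 0.298
```

```bash
python3 fm.py;python3 st.py
```

```text
14.2 [-0.04  0.23 -2.03] [0.063 0.378 0.007] [568.5  -87.27  98.51]
t 14.2 tcp [568.5 -87.3  98.5] F [ 0.05  0.68 -2.26] tq [0.055 0.381 0.03 ]
eye [629.  -94.1 152.4] stand x,y -1.6 113.0  ux_z 0.0066 uy [ 1.126e-01  9.936e-01 -6.000e-04]
rotfix [0.24, 0.05, 0.38]
```

Emit:
step_arm:
  translation:
    - [0.0009,0.0003,0]
    - [0,0,0]
  rot:
    - [0,0,0]
    - [0,0,0]

```text
t: 14.45
tcp_pos: [569.2, -87.4, 98.2]
eef_rot: [-0.558, 0.435, 0.37, 0.602]
force: [-0.0, 0.8, -1.9]
gripper_width: 0.293
```

```bash
python3 fm.py
```

```text
14.65 [ 0.27  0.15 -0.48] [0.033 0.25  0.014] [569.18 -87.45  98.13]
```

Emit:
step_arm:
  translation:
    - [-0.0003,0,-0.005]
    - [0,0,-0.005]
    - [0,0,-0.005]
    - [0,0,0]
  rot:
    - [0,0,0]
    - [0,0,0]
    - [0,0,0]
    - [0,0,0]

```text
t: 15.15
tcp_pos: [567.4, -103.6, 98.3]
eef_rot: [-0.558, 0.436, 0.37, 0.602]
force: [1.0, -0.3, -1.2]
gripper_width: 0.291
```

```bash
python3 fm.py;python3 st.py side
```

```text
15.35 [ 0.13 -1.11 -1.93] [-0.075  0.325 -0.093] [ 567.38 -102.98   98.28]
t 15.35 tcp [ 567.4 -103.    98.3] F [ 0.57 -0.75 -2.3 ] tq [-0.115  0.332 -0.109]
eye [ 627.8 -109.7  152.3] stand x,y -0.9 97.3  ux_z 0.0081 uy [ 1.119e-01  9.937e-01 -9.000e-04]
rotfix [0.28, 0.05, 0.47]
s_15.35
```

Emit:
step_arm:
  translation:
    - [0,0,-0.004]
    - [0,0,-0.004]
    - [0,0,-0.003]
    - [0,0,0]
  rot:
    - [0,0,0]
    - [0,0,0]
    - [0,0,0]
    - [0,0,0]

```text
t: 15.9
tcp_pos: [566.0, -113.9, 98.3]
eef_rot: [-0.558, 0.435, 0.37, 0.602]
force: [0.7, -0.3, -2.1]
gripper_width: 0.292
```

```bash
python3 fm.py;python3 st.py side
```

```text
16.1 [ 0.01 -0.89 -1.13] [-0.065  0.33  -0.117] [ 566.04 -113.61   98.28]
t 16.1 tcp [ 566.  -113.6   98.3] F [ 0.28 -1.36 -0.96] tq [-0.064  0.332 -0.139]
eye [ 626.5 -120.3  152.3] stand x,y -1.0 86.7  ux_z 0.0078 uy [ 1.104e-01  9.939e-01 -4.000e-04]
rotfix [0.35, 0.1, 0.45]
s_16.10
```

Emit:
step_arm:
  translation:
    - [0,0,-0.004]
    - [0,0,-0.004]
    - [0,0,0]
  rot:
    - [0.1,0,0]
    - [0.1,0,0]
    - [0,0,0]

```text
t: 16.52
tcp_pos: [565.1, -121.5, 98.3]
eef_rot: [-0.557, 0.435, 0.37, 0.603]
force: [0.4, -1.1, -2.0]
gripper_width: 0.296
```

```bash
python3 fm.py;python3 st.py side
```

```text
16.725 [ 0.33 -0.68 -1.57] [-0.084  0.319 -0.141] [ 565.16 -121.27   98.35]
t 16.725 tcp [ 565.2 -121.3   98.3] F [ 0.17 -0.84 -2.16] tq [-0.11   0.286 -0.136]
eye [ 625.6 -128.2  152.3] stand x,y -1.0 78.7  ux_z 0.0078 uy [0.1126 0.9936 0.0013]
rotfix [0.2, 0.15, 0.45]
s_16.73
```

```bash
ls -t pics | head -2; ls -t pics/s_* | head -1 | xargs -I{} cp {} pics/latest1.png
```

```text
s_16.73.png
s_16.10.png
```

View pics/latest1.png

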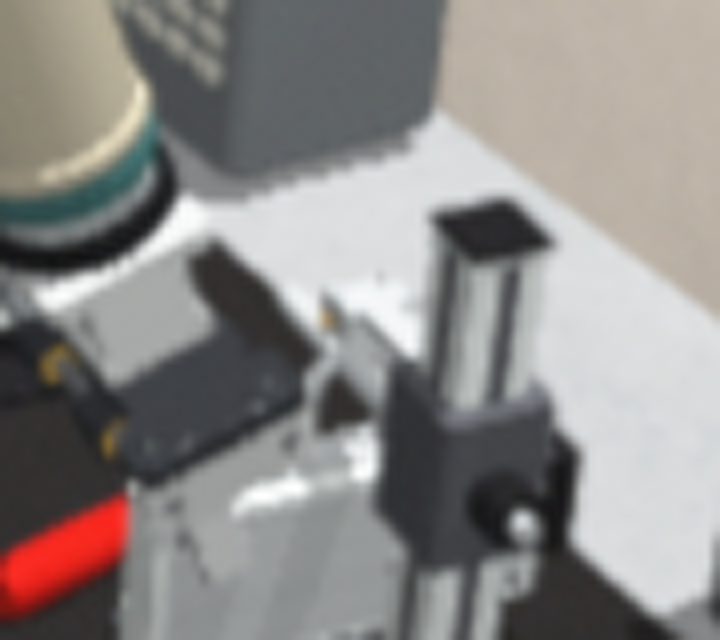

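Emit:
step_arm:
  translation:
    - [0,0,-0.005]
    - [0,0,-0.005]
    - [0,0,0]
  rot:
    - [0,0,0]
    - [0,0,0]
    - [0,0,0]

```text
t: 17.15
tcp_pos: [564.0, -131.3, 98.3]
eef_rot: [-0.557, 0.435, 0.371, 0.603]
force: [0.7, -1.1, -1.9]
gripper_width: 0.293
```

```bash
python3 fm.py;python3 st.py
```

```text
17.35 [ 0.38 -1.2  -1.4 ] [-0.066  0.287 -0.127] [ 563.98 -130.93   98.34]
t 17.35 tcp [ 564.  -130.9   98.3] F [ 0.21 -0.79 -1.72] tq [-0.071  0.263 -0.102]
eye [ 624.4 -137.8  152.3] stand x,y -1.0 69.1  ux_z 0.0076 uy [0.1112 0.9938 0.0017]
rotfix [0.26, 0.2, 0.43]
```

Emit:
step_arm:
  translation:
    - [0,0,-0.005]
    - [0,0,-0.005]
    - [0,0,-0.004]
    - [0,0,0]
  rot:
    - [0.1,0,0]
    - [0,0,0]
    - [0,0,0]
    - [0,0,0]

```text
t: 17.85
tcp_pos: [562.3, -145.2, 98.4]
eef_rot: [-0.556, 0.435, 0.371, 0.603]
force: [0.4, -0.4, -1.2]
gripper_width: 0.29
```

```bash
python3 fm.py;python3 st.py side top wrist
```

```text
18.05 [ 0.08 -1.37 -1.19] [-0.084  0.278 -0.137] [ 562.32 -144.76   98.36]
t 18.05 tcp [ 562.3 -144.8   98.4] F [-0.05 -1.17 -1.15] tq [-0.071  0.286 -0.12 ]
eye [ 622.8 -151.7  152.3] stand x,y -1.0 55.0  ux_z 0.0074 uy [0.1116 0.9938 0.003 ]
rotfix [0.22, 0.26, 0.42]
s_18.05
t_18.05
w_18.05
```

View pics/s_18.05.png

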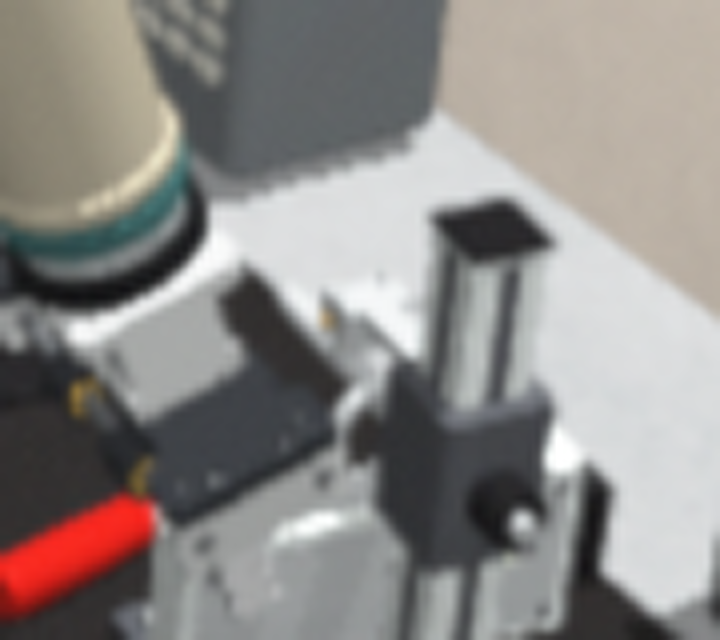

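View pics/t_18.05.png

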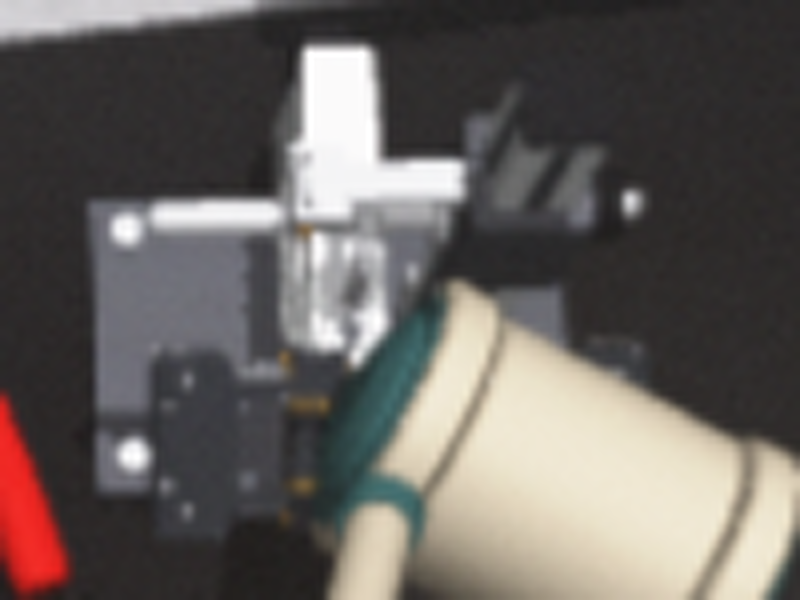

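View pics/w_18.05.png

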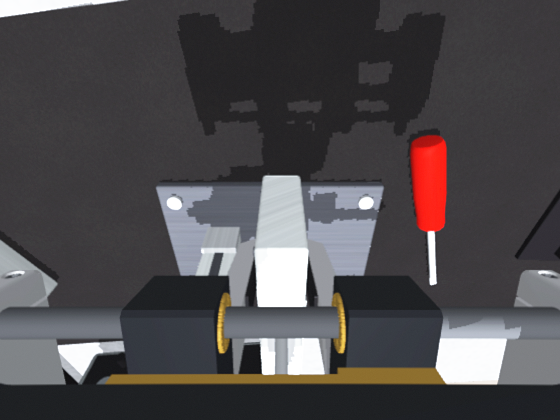

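```bash
python3 - <<'E'
from h import *
t=load("t_18.05")
O=np.array([617.4,-206.5]); yd=np.array([.1167,.9932]); xd=np.array([.9932,-.1167])
for z in(125,140,150):
    p=atz(t,(355.5)/8-.5+310,(285.5)/8-.5+130,z); d=p[:2]-O; print(z,p,d@xd,d@yd)
E
```

```text
125 [ 609.12773573 -150.49945554  125.        ] -14.751276408005534 54.654367515693764
140 [ 604.21480324 -147.47083133  140.        ] -19.984241406936427 57.08905785689218
150 [ 600.93951491 -145.45174853  150.        ] -23.47288473955709 58.71218475102442
```

Emit:
step_arm:
  translation:
    - [0,0,-0.004]
    - [0,0,0]
    - [0,0,0.005]
    - [0,0,0.005]
    - [0,0,0.005]
    - [0,0,0]
  rot:
    - [0.1,0,0]
    - [0,0,0]
    - [0,0,0]
    - [0,0,0]
    - [0,0,0]
    - [0,0,0]

```text
t: 18.95
tcp_pos: [563.6, -132.1, 98.4]
eef_rot: [-0.556, 0.435, 0.371, 0.604]
force: [1.4, 0.6, -1.0]
gripper_width: 0.294
```

```bash
python3 fm.py;python3 st.py
```

```text
19.15 [ 1.03  1.01 -0.66] [0.188 0.229 0.168] [ 563.54 -132.71   98.4 ]
t 19.15 tcp [ 563.5 -132.7   98.4] F [ 1.38  1.31 -0.59] tq [0.234 0.217 0.132]
eye [ 624.  -139.8  152.4] stand x,y -1.2 67.0  ux_z 0.0071 uy [0.1129 0.9936 0.0041]
rotfix [0.12, 0.3, 0.41]
```

Emit:
step_arm:
  translation:
    - [0,0,0.004]
    - [0,0,0]
  rot:
    - [0,0,0]
    - [0,0,0]

```text
t: 19.4
tcp_pos: [564.0, -128.8, 98.4]
eef_rot: [-0.556, 0.435, 0.371, 0.604]
force: [0.5, 0.8, -0.6]
gripper_width: 0.296
```

```bash
python3 fm.py;python3 st.py
```

```text
19.6 [ 0.64  1.21 -0.7 ] [0.175 0.22  0.151] [ 563.97 -128.99   98.36]
t 19.6 tcp [ 564.  -129.    98.4] F [ 0.04  1.01 -1.12] tq [0.205 0.247 0.174]
eye [ 624.4 -136.1  152.3] stand x,y -1.2 70.7  ux_z 0.0071 uy [0.1136 0.9935 0.0039]
rotfix [0.09, 0.27, 0.41]
```

Emit:
step_arm:
  translation:
    - [0,0,0.002]
    - [0,0,0]
  rot:
    - [0,0,0]
    - [0,0,0]

```text
t: 19.85
tcp_pos: [564.2, -127.3, 98.3]
eef_rot: [-0.556, 0.435, 0.37, 0.604]
force: [1.1, 0.6, -0.7]
gripper_width: 0.294
```

```bash
python3 fm.py;python3 st.py
```

```text
20.05 [ 0.87  0.96 -0.82] [0.13 0.24 0.11] [ 564.23 -127.29   98.35]
t 20.05 tcp [ 564.2 -127.3   98.3] F [ 0.33  1.08 -0.42] tq [0.129 0.269 0.094]
eye [ 624.7 -134.4  152.3] stand x,y -1.2 72.4  ux_z 0.0072 uy [0.1141 0.9935 0.0036]
rotfix [0.07, 0.24, 0.41]
```

Emit:
step_arm:
  translation:
    - [0,0,0.0015]
    - [0,0,0]
  rot:
    - [0,0,0]
    - [0,0,0]

```text
t: 20.3
tcp_pos: [564.4, -126.0, 98.4]
eef_rot: [-0.556, 0.435, 0.37, 0.604]
force: [0.2, 1.3, -1.5]
gripper_width: 0.297
```

```bash
python3 fm.py;python3 st.py
```

```text
20.5 [ 0.68  0.85 -1.11] [0.132 0.245 0.079] [ 564.46 -126.02   98.38]
t 20.5 tcp [ 564.5 -126.    98.4] F [ 0.85  0.5  -1.72] tq [0.145 0.237 0.094]
eye [ 624.9 -133.2  152.4] stand x,y -1.1 73.7  ux_z 0.0074 uy [0.1145 0.9934 0.0033]
rotfix [0.05, 0.22, 0.42]
```

Emit:
step_arm:
  translation:
    - [0,0,0.0015]
    - [0,0,0]
  rot:
    - [0,0,0]
    - [0,0,0]

```text
t: 20.75
tcp_pos: [564.6, -124.7, 98.4]
eef_rot: [-0.556, 0.435, 0.37, 0.604]
force: [1.1, 0.2, -1.0]
gripper_width: 0.291
```

```bash
python3 fm.py;python3 st.py
```

```text
20.95 [ 0.7   0.4  -1.15] [0.096 0.277 0.102] [ 564.62 -124.65   98.35]
t 20.95 tcp [ 564.6 -124.7   98.3] F [ 0.5   1.18 -1.01] tq [0.077 0.282 0.064]
eye [ 625.1 -131.8  152.3] stand x,y -1.1 75.1  ux_z 0.0073 uy [0.1148 0.9934 0.0032]
rotfix [0.04, 0.21, 0.42]
```

Emit:
step_arm:
  translation:
    - [0,0,0.0015]
    - [0,0,0]
  rot:
    - [0,0,0]
    - [0,0,0]

```text
t: 21.2
tcp_pos: [564.8, -124.1, 98.4]
eef_rot: [-0.556, 0.436, 0.369, 0.604]
force: [-0.6, -2.8, -2.0]
gripper_width: 0.294
```

```bash
python3 fm.py;python3 st.py
```

```text
21.4 [-0.21 -2.83 -1.67] [-0.259  0.419 -0.341] [ 564.76 -123.95   98.35]
t 21.4 tcp [ 564.8 -124.    98.4] F [-0.05 -3.31 -1.98] tq [-0.326  0.424 -0.396]
eye [ 625.2 -131.1  152.3] stand x,y -1.1 75.8  ux_z 0.0076 uy [0.1159 0.9933 0.0023]
rotfix [-0.0, 0.14, 0.43]
```

Emit:
step_arm:
  translation:
    - [0,0,0.0015]
    - [0,0,0]
  rot:
    - [0,0,0]
    - [0,0,0]

```text
t: 21.65
tcp_pos: [564.8, -123.9, 98.3]
eef_rot: [-0.556, 0.437, 0.368, 0.604]
force: [-0.8, -3.1, -2.9]
gripper_width: 0.292
```

```bash
python3 fm.py;python3 st.py top
```

```text
21.85 [-1.33 -4.6  -1.83] [-0.459  0.543 -0.607] [ 564.85 -123.64   98.34]
t 21.85 tcp [ 564.9 -123.6   98.3] F [-1.74 -4.97 -1.85] tq [-0.47   0.614 -0.658]
eye [ 625.3 -130.8  152.3] stand x,y -1.0 76.1  ux_z 0.0078 uy [0.1174 0.9931 0.001 ]
rotfix [-0.06, 0.04, 0.45]
t_21.85
```

The flap holds: the pull reached 4.6 N at 76 mm, where the bar is expected to meet it at 74.5 mm. Relaxing inward and setting the unit down on the peg.

Emit:
step_arm:
  translation:
    - [0,0,-0.004]
    - [0,0,-0.004]
    - [0,0,-0.004]
    - [0,0,-0.003]
    - [0,0,0.001]
    - [0.0004,0,0]
  rot:
    - [0,0,0]
    - [0,0,0]
    - [0,0,0]
    - [0,0,0]
    - [0,0,0]
    - [0,0,0]

```text
t: 22.65
tcp_pos: [563.5, -136.5, 98.1]
eef_rot: [-0.556, 0.436, 0.37, 0.604]
force: [-1.4, 1.6, 0.8]
gripper_width: 0.297
```

```bash
python3 fm.py;python3 st.py
```

```text
22.85 [-0.71  0.66 -0.03] [0.06 0.17 0.06] [ 563.45 -136.48   98.16]
t 22.85 tcp [ 563.5 -136.5   98.2] F [-0.76  0.31  0.42] tq [0.022 0.152 0.034]
eye [ 623.9 -143.6  152.1] stand x,y -0.9 63.2  ux_z 0.0077 uy [0.115  0.9934 0.003 ]
rotfix [0.03, 0.19, 0.44]
```

Emit:
step_arm:
  translation:
    - [0,0,0]
    - [0,0,0]
  rot:
    - [0,0,0]
    - [0,0,0]
  newtons: 5

```text
t: 23.1
tcp_pos: [563.7, -136.1, 98.3]
eef_rot: [-0.556, 0.435, 0.37, 0.604]
force: [0.4, 0.4, -0.3]
gripper_width: 0.297
```

Emit:
step_arm:
  translation:
    - [0,0,0]
    - [0,0,0]
    - [0,0,0]
    - [0,0,0]
    - [0,0,0]
    - [0,0,0]
  rot:
    - [0,0,0]
    - [0,0,0]
    - [0,0,0]
    - [0,0,0]
    - [0,0,0]
    - [0,0,0]
  grip: 0.3

```text
t: 23.85
tcp_pos: [564.2, -136.8, 98.6]
eef_rot: [-0.556, 0.435, 0.369, 0.604]
force: [-0.5, 0.5, -0.6]
gripper_width: 0.702
```

```bash
python3 fm.py;python3 st.py side wrist top
```

```text
24.05 [-0.02 -0.11  0.09] [ 0.039  0.16  -0.005] [ 564.19 -136.78   98.65]
t 24.05 tcp [ 564.2 -136.8   98.7] F [-0.37 -0.17 -0.36] tq [ 0.063  0.203 -0.001]
eye [ 624.5 -143.9  152.7] stand x,y -0.2 63.0  ux_z 0.0094 uy [0.1152 0.9933 0.0025]
rotfix [0.03, 0.16, 0.54]
s_24.05
w_24.05
t_24.05
```

View pics/w_24.05.png

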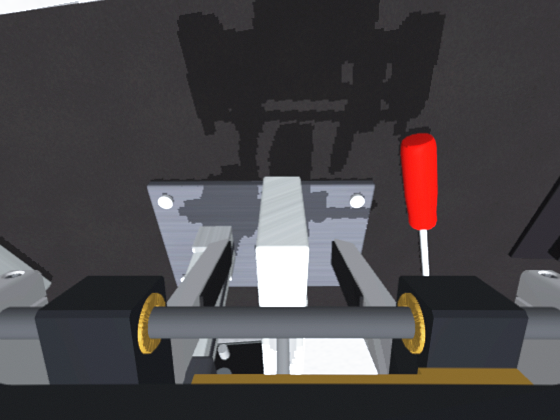

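View pics/s_24.05.png

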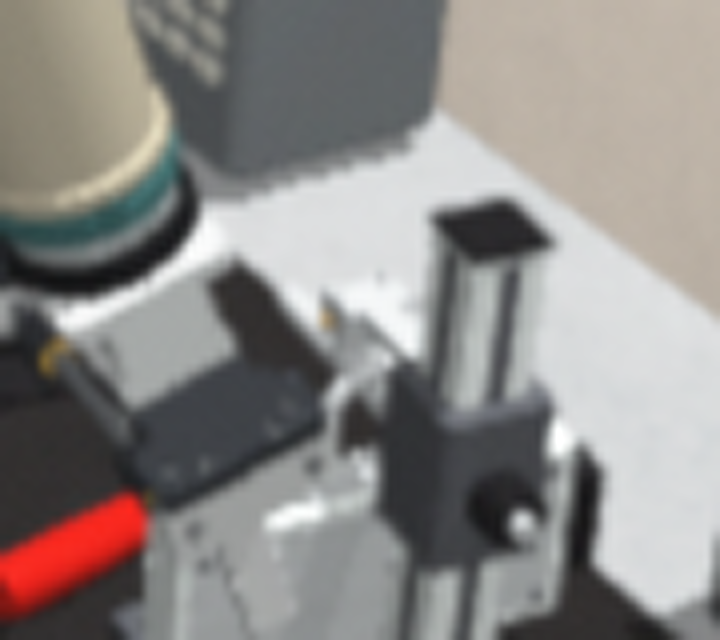

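Hanging free between the open fingers. Retracting along the fingers.

Emit:
step_arm:
  translation:
    - [-0.015,0,0]
    - [-0.03,0,0]
    - [-0.04,0,0]
    - [-0.04,0,0]
    - [-0.04,0.02,0]
    - [-0.03,0.03,0]
    - [-0.02,0.03,0]
    - [0,0,0]
  rot:
    - [0,0,0]
    - [0,0,0]
    - [0,0,0]
    - [0,0,0]
    - [0,0,0]
    - [0,0,0]
    - [0,0,0]
    - [0,0,0]

```text
t: 25.2
tcp_pos: [409.2, -119.3, 284.7]
eef_rot: [-0.559, 0.434, 0.366, 0.604]
force: [0.4, 1.3, 0.0]
gripper_width: 0.7
```

```bash
python3 fm.py;python3 st.py side wrist top
```

```text
25.4 [-0.11 -0.04  0.57] [ 0.031  0.169 -0.004] [ 411.42 -119.69  282.78]
t 25.4 tcp [ 411.4 -119.7  282.8] F [-0.19 -0.11  0.15] tq [-0.002  0.184  0.007]
eye [ 471.6 -126.5  337.1] stand x,y -154.2 62.5  ux_z 0.0136 uy [ 0.1136  0.9935 -0.0016]
rotfix [0.2, -0.02, 0.78]
s_25.40
w_25.40
t_25.40
```

View pics/w_25.40.png

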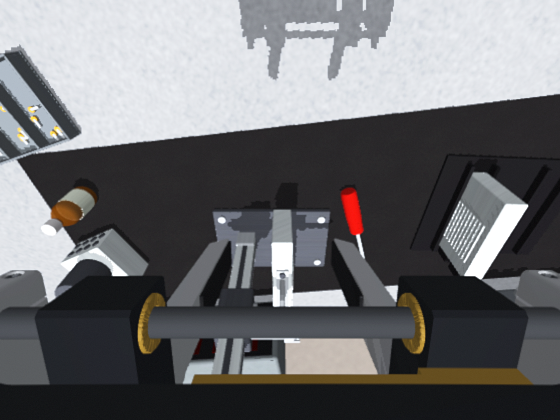

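View pics/s_25.40.png

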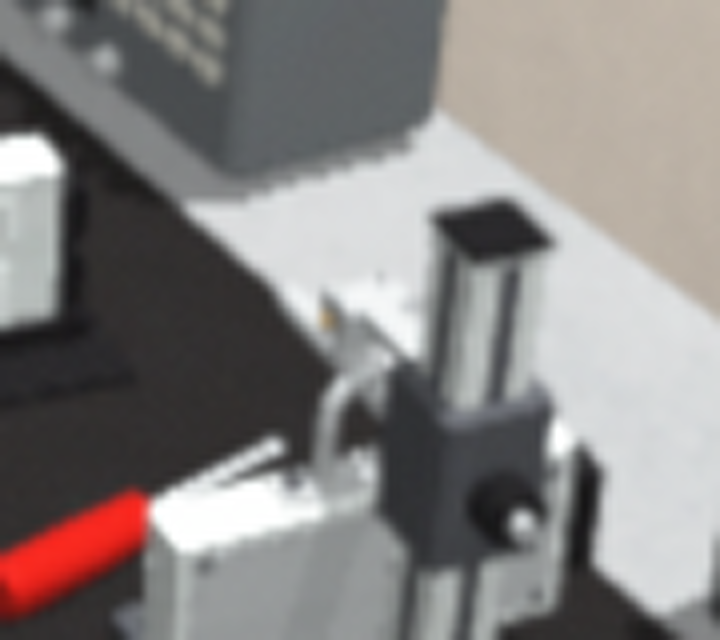

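View pics/t_25.40.png

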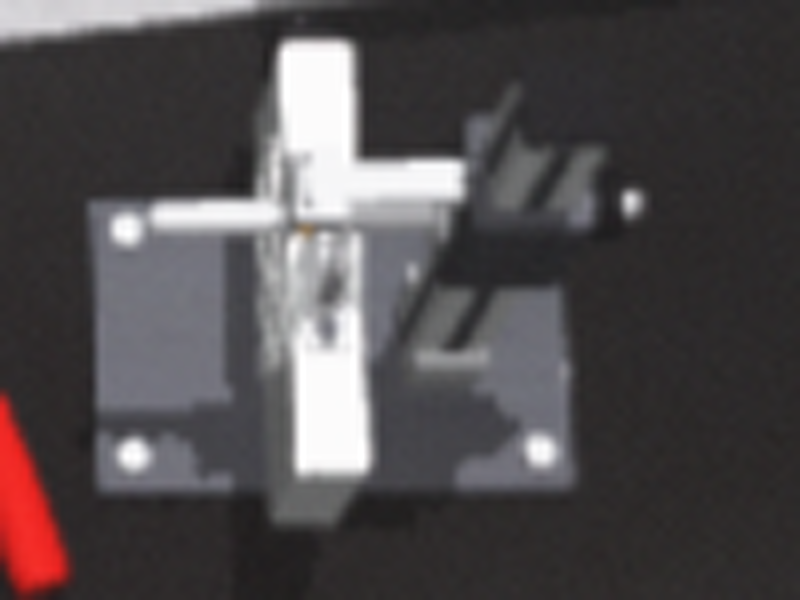

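Emit:
step_arm:
  translation:
    - [0,0,0]
    - [0,0,0]
    - [0,0,0]
    - [0,0,0]
    - [0,0,0]
    - [0,0,0]
    - [0,0,0]
    - [0,0,0]
  rot:
    - [0,0,0]
    - [0,0,0]
    - [0,0,0]
    - [0,0,0]
    - [0,0,0]
    - [0,0,0]
    - [0,0,0]
    - [0,0,0]

```text
t: 26.55
tcp_pos: [412.0, -119.5, 281.0]
eef_rot: [-0.557, 0.435, 0.37, 0.603]
force: [-0.5, 0.4, -0.4]
gripper_width: 0.703
```

```bash
python3 - <<'E'
from h import *
from rig import r,viewer
a=load("t_25.40"); f=viewer.grab_frame("top"); 
print("diff",np.abs(a["pixels"][130:205,310:410].astype(int)-f["pixels"][130:205,310:410]).mean(), r.get_obs()["t"])
print(r.job_done())
E
```

```text
diff 1.2999555555555555 26.6
the job is handed in; nothing more can be done
None
```

The control unit now hangs by its eye on the test stand's peg, behind the shut flap. I handed the job in at 26.6 s of the allowed 56 s.

- **Finding the peg:** I took the unit from the rack and found the peg axis about 8 mm below nominal in the pictures. I then felt it by lowering the eye until the peg took the weight, about 3 N.
- **Fitting the eye:** The first touch was a few millimetres off to the side, with 2.3 N sideways, so I shifted the unit and set it down again. I slid the eye in to about 51 mm from the stand's origin, past the 64 mm at which the flap falls shut. Forces stayed at a few newtons in every reading.
- **Catch test:** Drawing back while still holding the unit, I met the flap at about 76 mm and it held at about 4.6 N. The stated value is 74.5 mm, and the 1.5 mm difference is within the measuring error. I did not see the flap itself shut in a picture, so this test is the evidence for it.
- **Letting go:** I moved back in to 63 mm, let the peg carry the weight, opened the gripper and backed away.

The last pictures show the unit hanging level and steady with the robot clear. The spare unit, screwdriver, bottle and valve block look undisturbed; I did not check the reel and brush pot again at the end.

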